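Lay out the counter for rolling pills

ROBOT

A 6-joint arm with a two-finger parallel gripper is mounted at the origin on the work surface. World frame = base frame: x ahead of the robot, y to its left, z up, the work surface at z = 0. Lengths are in m, angles in rad, forces in N, time in s.
With the tool pointing down it reaches from about 0.3 to 0.775 m from the base axis. Payload 14.6 kg.
Tool frame: the origin (TCP) lies midway between the tips of the shut fingers; the grasp point (between the pads) lies 19 mm behind it; z points along the fingers, x is the direction in which the jaws open and shut, and the axes are right-handed (so a half turn about z gives the same grasp; the last joint's range is limited). The gripper opens to 85 mm and grips with 20 to 120 N. Pads are 22 mm wide; open, the fingers measure 114 mm over their backs; the gripper's body (76 mm by 85 mm) begins 54 mm behind the grasp point. The pads swing forward as they close: fully open they stand 13 mm farther back than shut.
Start: joints at [1.034, 0.3, 1.521, -0, 1.321, -0.067], TCP at [0.249, 0.49, 0.231] pointing down, gripper open.
Joint ranges: [-3.03, 3.03], [-0.79, 2.21], [0.23, 2.52], [-1.04, 4.18], [0, 3.07], [-2.55, 2.55]. Speed limits (rad/s): [2.22, 2.22, 2.57, 3.14, 3.14, 3.14].

INTERFACE

Orientations are given as a unit quaternion [w, x, y, z].
In Python, from workcell import telemetry, imaging, finish_job, spotter gives the robot as it stands.
- The arm moves only by the tool send_rows, never from a script. Its argument "increments" is a list that holds one entry, the list of rows, each a list of 7 numbers: the turn, a rotation vector about the world's x, y, z in rad, then the shift along the world's x, y, z in m, then the finger opening in m, from 0 to 0.0854. In form: [[[rx, ry, rz, dx, dy, dz, fingers], ...]]. A call has 1 to 5 rows; each row is the pose to reach, as a shift and turn from the pose commanded when the call began; what a row does not reach only later rows make up. A row lasts 1/10 s, in which the tool goes at most 50 mm and 8.59 degrees, less where a joint would pass 70% of its speed; a pose out of reach is approached as far as the arm can. A call with a gripper value outside its range is refused whole. The fingers move at their own pace and stop on an object; "newtons" is the grip in N (left out, the last holds). Time passes only in rows, so rows that repeat a pose let the fingers close. It gives the time, the measured TCP pose, the force and the opening at its end, in the units of the state.
- telemetry.get_obs(): the state, without advancing time (a new reading comes with each control period).
- imaging.camera(name): name is "scene" or "top" or "wrist"; returns a dict with "image" (384x512x3 uint8, red, green, blue), "vfov" (degrees; the focal length in pixels is half the picture's height over the tangent of half this angle, whatever the lens; pixels are square), "cx", "cy" (the principal point, pixels), "view" (4x4, takes a point from world to camera coordinates); the wrist camera has in their place "tool_from_camera" (4x4, takes a point from camera to tool coordinates, whose origin is the TCP and whose axes are the tool frame's). Camera axes: x right, y down, z forward; pixel columns grow to the right and rows downward; lengths in m; the calibration is good to about 2 mm. A picture is of the moment at which its call begins: read the wrist's pose just before it. There is no depth.
- finish_job(): hands the job in, once; it reports no verdict.
Trained networks look in a picture, given as the dict that the camera call returned (one of the last four; its "shot" number tells which), for a name from the list of things; names that differ only in an ending like _2 or _b are one class to them, and where a whole thing is asked for, a point or a joint stands for the part that bears it (a point fixed in the world has none). Each returns a list of dicts, best first, with "p" (0 to 1); they miss things now and then, are a little off and sometimes report something else, mostly with a low value. They report only what shows in the picture. A call takes as long as a camera call.
- spotter.silhouettes(picture, query): "pixels" (384x512 bool, what is visible of it).
- spotter.mark_of(picture, query): "position" ([x, y, z] in m, in the coordinates of the camera as it stood for that picture, good to about 4 mm: a listed point, or the origin of a listed thing).
The state is a dict: "time_s": time; "qpos": joint angles; "joint_vel": joint speeds; "effort": joint torques, N m; "eef_pos": TCP position; "orientation": TCP orientation; "wrist_force": force on the tool from outside, world axes, zero at the start; "wrist_torque": the same for the moment, N m; "opening": opening from 0.0 (shut) to 1.0 (fully open).
Only numpy, scipy, OpenCV 4.12 (cv2) and the standard library are available. Lean on these libraries where they do the work, as an engineer would, in place of code of your own. Each camera call takes 0.05 s, during which the arm holds its last target.

TASK

Lay out the counter for rolling pills: stand the pewter canister in the middle of the round slate with the brass weight centred on top of its lid, stand the bamboo tally holder exactly midway between that slate and the celadon bowl, and stand the white cup squarely in front of the pill roller's chute (on the robot's side), with a gap of 3 cm between the cup and the roller's iron base. Keep all four upright throughout and leave everything else on the counter where it stands.

Things in the scene. Friction and masses are not known exactly. Their poses are not given: they have to be found in the camera images.
- canister_mid (a point): Lidded pewter canister, dull grey cylinder 56 mm in diameter and 75 mm tall with a flat lid (a dark seam 15 mm below the top), about 300 g. Upright, round; origin half-way up on its axis, z axis up along it. Starts loose on the counter.
- weight_mid (a point): Brass balance weight: cylinder 36 mm in diameter and 32 mm tall with a small knob (18 mm across) on top, 42 mm tall in all, about 200 g. Upright, round; origin 21 mm above its underside (half-way up) on its axis, z axis up along it. Starts loose on the counter.
- holder_mid (a point): Bamboo tally holder: tan cylinder 52 mm in diameter and 64 mm tall, with thin tally sticks fixed in its top that stand up to 82 mm above its underside; about 120 g. Upright, round; origin 41 mm above its underside on its axis, z axis up. Starts loose on the counter.
- cup_mid (a point): Plain white porcelain cup, open at the top, straight-sided, 50 mm in outer diameter (a little narrower in the lowest 12 mm), 55 mm tall, wall 3 mm, no handle, about 110 g. Upright, round; origin half-way up on its axis, z axis up along it. Starts loose on the counter.
- slate: Round dark slate disc, 80 mm in diameter and 4 mm thick, fixed on the counter. Origin at the centre of its underside (counter level).
- bowl: Pale green celadon bowl, open, 100 mm across the rim and 48 mm high, fixed to the counter and empty. Origin at the centre of its underside. It stands on the other side (robot's left or right) from the slate.
- roller: Pill-cutting roller fixed on the counter: black iron base plate 140 (x) by 150 (y) by 14 mm high; two brass rollers between iron cheeks (to 106 mm high, set back), gears on the +y end, brass knob on the -y end, brass chute sloping to the middle of the front edge. Origin: centre of the base's underside; its -x axis points out of the front, roughly at the robot; the front edge is 70 mm from the origin.
- mortar: Bystander, not to be shifted: white-grey stone mortar with a pestle leaning in it, 76 mm across, 50 mm high (pestle to 72 mm). Origin at the centre of its underside. Loose.
- bottle: Bystander, not to be shifted: amber glass medicine jar with a black cap, 42 mm in diameter, 80 mm tall. Origin at the centre of its underside. Loose.

How it is judged:
By the outcome, as a careful person would: the job done as asked, in the order asked, and still so for the second after the job is handed in, with the robot touching nothing.
It also fails if it takes over 128 s, if anything falls off the work surface, if the arm or the gripper's body presses on something with over 40 N, if the wrist force passes 120 N, or if a joint passes its speed limit or range.

## Working session

There is one attempt and no reset: what is moved stays moved. The work goes in short steps, Python scripts to look and compute and a tool call to move; the robot and the scene stay as the last step left them, time stands still between calls to the robot, and variables do not carry over. Pictures are saved under pics/ and viewed, and the job is handed in when it is done.

Besides the shell and the picture viewer there is one more tool, called after ">>>" by a JSON object that holds its "name" and its "arguments". send_rows: Moves the arm, as the interface text tells. Its arguments: {"type":"object","properties":{"increments":{"type":"array","items":{"type":"array","items":{"type":"array","items":{"type":"number"}}}},"newtons":{"type":"number"}},"required":["increments"]}

```bash
mkdir -p pics; ls
cat > h.py <<'E'
import numpy as np, cv2
from workcell import telemetry, imaging, finish_job, spotter
from scipy.spatial.transform import Rotation as R
def shot(name,fn=None):
    o=telemetry.get_obs(); p=imaging.camera(name)
    if fn: cv2.imwrite('pics/'+fn,cv2.cvtColor(p['image'],cv2.COLOR_RGB2BGR))
    if name=='wrist':
        T=np.eye(4);q=o['orientation'];T[:3,:3]=R.from_quat([q[1],q[2],q[3],q[0]]).as_matrix();T[:3,3]=o['eef_pos']
        W=T@np.array(p['tool_from_camera'])
    else: W=np.linalg.inv(np.array(p['view']))
    return p,W
def foc(p): return p['image'].shape[0]/2/np.tan(np.radians(p['vfov'])/2)
def mark(p,W,q,n=2):
    return [(round(d['p'],2),np.round((W@np.append(d['position'],1))[:3],4)) for d in spotter.mark_of(p,q)[:n]]
def ray(p,W,u,v,z):
    f=foc(p);d=W[:3,:3]@np.array([(u-p['cx'])/f,(v-p['cy'])/f,1]);c=W[:3,3]
    return c+d*(z-c[2])/d[2]
def proj(p,W,X):
    c=np.linalg.inv(W)@np.append(X,1);f=foc(p);return np.array([p['cx']+f*c[0]/c[2],p['cy']+f*c[1]/c[2]])
NAMES=['canister_mid','weight_mid','holder_mid','cup_mid','slate','bowl','roller','mortar','bottle']
E
python3 - <<'E'
from h import *
print(telemetry.get_obs())
for c in ['top','scene']:
    p,W=shot(c,c+'0.png'); print(c,p['vfov'],p['cx'],p['cy'],np.round(W,3).tolist(),p.keys())
    for n in NAMES: print(n,mark(p,W,n))
E
```

```text
pics
{'time_s': 0.0, 'qpos': array([ 1.03439934e+00,  3.00491763e-01,  1.52164677e+00, -9.59965515e-06,
        1.32071961e+00, -6.65742031e-02]), 'joint_vel': array([ 0.00075621, -0.00016888,  0.00018032, -0.00128056,  0.00204514,
        0.00144695]), 'effort': array([ 1.63671273e-03, -5.43494940e+01, -3.61798632e+01, -6.23767193e-06,
        3.98391334e-03,  8.83324613e-07]), 'eef_pos': array([0.24885736, 0.49018336, 0.2306822 ]), 'orientation': array([ 2.98498367e-04,  8.52269199e-01,  5.23103060e-01, -5.57931501e-04]), 'wrist_force': array([-0.35400444,  0.12164525,  0.54990874]), 'wrist_torque': array([ 0.04172593,  0.04934583, -0.00596247]), 'opening': 1.0038462899107583}
top 52.346491226387734 261.66618321981133 190.55692694885957 [[0.024, -0.996, 0.083, 0.498], [-1.0, -0.023, 0.012, -0.015], [-0.01, -0.083, -0.996, 1.084], [0.0, 0.0, 0.0, 1.0]] dict_keys(['image', 'vfov', 'cx', 'cy', 'view', 'shot'])
canister_mid [(0.57, array([0.4058, 0.3154, 0.0387]))]
weight_mid [(0.5, array([ 0.4407, -0.3164,  0.0232]))]
holder_mid [(0.76, array([ 0.6222, -0.2582,  0.0457]))]
cup_mid [(0
[... 299 characters left out ...]
 array([ 0.6234, -0.2571,  0.0423]))]
scene 43.31213469259607 262.032815406491 187.24425757285923 [[0.824, 0.4, -0.402, 1.045], [0.567, -0.574, 0.59, -0.741], [0.005, -0.714, -0.7, 0.899], [0.0, 0.0, 0.0, 1.0]] dict_keys(['image', 'vfov', 'cx', 'cy', 'view', 'shot'])
canister_mid [(0.9, array([0.4063, 0.3119, 0.037 ]))]
weight_mid [(0.79, array([ 0.4354, -0.313 ,  0.0198]))]
holder_mid [(0.9, array([ 0.6152, -0.261 ,  0.0385]))]
cup_mid [(0.92, array([ 0.5278, -0.387 ,  0.0262]))]
slate [(0.76, array([ 0.46  ,  0.1417, -0.0041]))]
bowl [(0.83, array([ 0.4458, -0.1378,  0.0006]))]
roller []
mortar [(0.69, array([ 0.539 ,  0.3755, -0.0022]))]
bottle [(0.61, array([ 0.639 ,  0.2426, -0.0034]))]
```

View pics/top0.png

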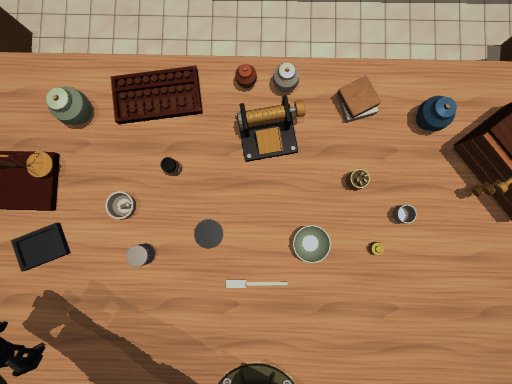

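View pics/scene0.png

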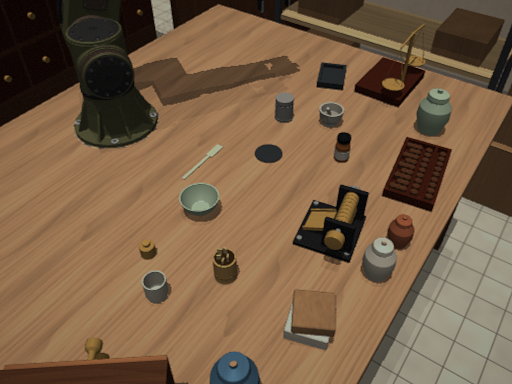

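Run:
```python
from h import *
p,W=shot('wrist','w0.png'); print(p['vfov'],p['cx'],p['cy'],np.round(p['tool_from_camera'],3).tolist())
print(W[:3,3])
for n in NAMES: print(n,mark(p,W,n))
```

```text
69.3306808116355 258.4724372916252 185.77154055124956 [[1.0, -0.001, -0.0, 0.001], [0.001, 0.948, 0.319, -0.083], [0.0, -0.319, 0.948, -0.143], [0.0, 0.0, 0.0, 1.0]]
[0.17572691 0.5285819  0.37442701]
canister_mid [(0.74, array([0.4031, 0.3175, 0.0389]))]
weight_mid []
holder_mid []
cup_mid []
slate []
bowl []
roller []
mortar [(0.76, array([0.5366, 0.3738, 0.0039]))]
bottle []
```

View pics/w0.png

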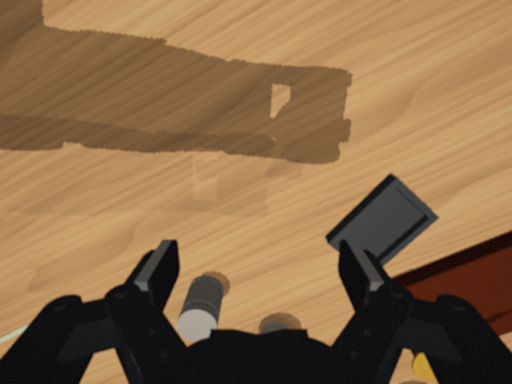

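>>> {"name": "send_rows", "arguments": {"increments": [[[0, 0, 0.1, 0.01, -0.04, 0.025, 0.085], [0, 0, 0.22, 0.02, -0.09, 0.05, 0.085], [0, 0, 0.34, 0.03, -0.14, 0.08, 0.085], [0, 0, 0.469, 0.04, -0.19, 0.1, 0.085], [0, 0, 0.469, 0.05, -0.23, 0.12, 0.085]]], "newtons": 40}}

```text
time_s: 2.0
eef_pos: [0.2953, 0.2731, 0.3452]
orientation: [0.0, 0.706, 0.709, 0.0]
wrist_force: [1.5, -0.4, 0.8]
opening: 0.992
```

>>> {"name": "send_rows", "arguments": {"increments": [[[0, 0, 0, 0, 0, 0, 0.085], [0, 0, 0, 0, 0, 0, 0.085]]]}}

```text
time_s: 2.2
eef_pos: [0.2959, 0.2744, 0.3448]
orientation: [0.0, 0.708, 0.706, 0.001]
wrist_force: [-0.4, 0.1, -0.3]
opening: 0.995
```

Run:
```python
from h import *
o=telemetry.get_obs();print(o['time_s'],o['eef_pos'],o['orientation'],o['qpos'])
p,W=shot('wrist','w1.png')
for n in NAMES: print(n,mark(p,W,n))
```

```text
2.2 [0.29586479 0.27441538 0.34478584] [4.32899827e-05 7.08129569e-01 7.06082108e-01 7.54328352e-04] [ 6.56916231e-01 -1.05511230e-01  1.70440409e+00  1.05299687e-04
  1.54119232e+00 -9.10987585e-01]
canister_mid [(0.63, array([0.4044, 0.3148, 0.0362]))]
weight_mid []
holder_mid []
cup_mid []
slate [(0.61, array([4.661e-01, 1.432e-01, 4.000e-04]))]
bowl [(0.85, array([ 0.4463, -0.1382,  0.0009]))]
roller []
mortar [(0.79, array([0.5368, 0.3731, 0.0016]))]
bottle [(0.79, array([0.6478, 0.2479, 0.0009])), (0.57, array([0.4693, 0.1417, 0.0043]))]
```

View pics/w1.png

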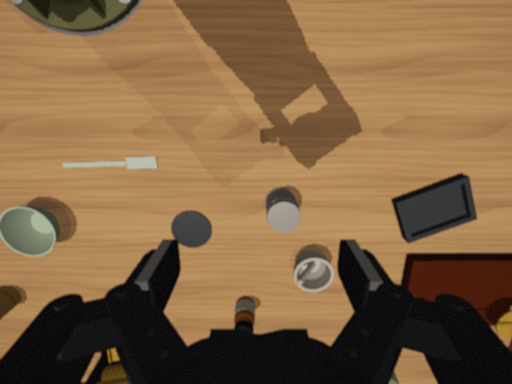

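```bash
cat >> h.py <<'E'
from scipy.optimize import minimize
def rend(p,W,x,y,rings,S=4):
    a=np.linspace(0,2*np.pi,48,endpoint=False);pts=[]
    for r,z in rings:
        for t in a: pts.append(proj(p,W,[x+r*np.cos(t),y+r*np.sin(t),z]))
    h=cv2.convexHull(np.float32(pts))[:,0]
    m=np.zeros((384*S,512*S),np.uint8);cv2.fillConvexPoly(m,np.int32(np.round((h+.5)*S-.5)),1)
    return cv2.resize(m.astype(np.float32),(512,384),interpolation=cv2.INTER_AREA)
SH={'canister_mid':[(.028,0),(.028,.075)],'weight_mid':[(.018,0),(.018,.032),(.009,.042)],'holder_mid':[(.026,0),(.026,.064)],
 'cup_mid':[(.023,0),(.025,.012),(.025,.055)],'slate':[(.04,0),(.04,.004)],'bowl':[(.028,0),(.05,.048)],'mortar':[(.03,0),(.038,.05)],'bottle':[(.021,0),(.021,.08)]}
def fit(p,W,name,xy0,rings=None,dbg=None,z0=0,mask=None):
    rings=[(r,z+z0) for r,z in (rings or SH[name])]
    if mask is None:
        s=spotter.silhouettes(p,name)
        best=None
        for d in s:
            m=np.array(d['pixels'])
            r=rend(p,W,*xy0,rings);iou=np.minimum(m,r).sum()/np.maximum(m,r).sum()
            if best is None or iou>best[0]: best=(iou,m,d['p'])
        if best is None or best[0]<.05: return None
        mask=best[1]
    m=mask.astype(np.float32)
    f=lambda v:np.abs(rend(p,W,*v,rings)-m).sum()
    b=np.array(xy0,float)
    r=minimize(f,b,method='Nelder-Mead',options=dict(initial_simplex=[b+[.006,.004],b+[-.006,.004],b-[0,.007]],xatol=1e-4,fatol=.1,maxiter=80))
    R_=rend(p,W,*r.x,rings);return np.round(r.x,4),'iou %.3f'%(np.minimum(m,R_).sum()/np.maximum(m,R_).sum()),int(m.sum())
E
python3 - <<'E'
from h import *
p,W=shot('wrist')
print('w',fit(p,W,'canister_mid',(.404,.315)),fit(p,W,'slate',(.465,.143)),fit(p,W,'bowl',(.447,-.138)))
p,W=shot('top')
XY=dict(canister_mid=(.405,.314),slate=(.465,.143),bowl=(.449,-.138),weight_mid=(.438,-.315),holder_mid=(.619,-.26),cup_mid=(.529,-.386),mortar=(.538,.375),bottle=(.644,.248))
for n in XY: print('t',n,fit(p,W,n,XY[n]))
p,W=shot('scene')
for n in XY: print('s',n,fit(p,W,n,XY[n]))
E
```

```text
w (array([0.4072, 0.3152]), 'iou 0.951', 1271) (array([0.4655, 0.1435]), 'iou 0.963', 1212) (array([ 0.4466, -0.1365]), 'iou 0.943', 2458)
t canister_mid (array([0.4083, 0.3125]), 'iou 0.945', 546)
t slate (array([0.4672, 0.1424]), 'iou 0.945', 646)
t bowl (array([ 0.4475, -0.1367]), 'iou 0.945', 1097)
t weight_mid (array([ 0.4382, -0.3148]), 'iou 0.912', 210)
t holder_mid (array([ 0.6219, -0.2582]), 'iou 0.939', 396)
t cup_mid (array([ 0.5322, -0.3846]), 'iou 0.917', 368)
t mortar (array([0.5377, 0.3757]), 'iou 0.933', 665)
t bottle (array([0.644 , 0.2409]), 'iou 0.863', 285)
s canister_mid (array([0.4095, 0.312 ]), 'iou 0.947', 513)
s slate (array([0.4661, 0.1417]), 'iou 0.948', 420)
s bowl (array([ 0.4486, -0.1365]), 'iou 0.908', 986)
s weight_mid (array([ 0.4379, -0.3149]), 'iou 0.912', 279)
s holder_mid (array([ 0.6216, -0.2594]), 'iou 0.956', 763)
s cup_mid (array([ 0.5312, -0.384 ]), 'iou 0.907', 656)
s mortar None
s bottle None
```

>>> {"name": "send_rows", "arguments": {"increments": [[[0, 0, 0, 0.03, 0.01, -0.035, 0.085], [0, 0, 0, 0.06, 0.02, -0.075, 0.085], [0, 0, 0, 0.09, 0.03, -0.12, 0.085], [0, 0, 0, 0.112, 0.039, -0.165, 0.085], [0, 0, 0, 0.112, 0.039, -0.21, 0.085]]]}}

```text
time_s: 4.3
eef_pos: [0.4094, 0.3143, 0.1339]
orientation: [0.0, 0.708, 0.707, 0.001]
wrist_force: [1.4, 1.4, -1.1]
opening: 0.998
```

>>> {"name": "send_rows", "arguments": {"increments": [[[0, 0, 0, 0, 0, 0, 0.085], [0, 0, 0, 0, 0, 0, 0.085]]]}}

```text
time_s: 4.5
eef_pos: [0.4076, 0.3139, 0.1365]
orientation: [-0.0, 0.707, 0.707, -0.0]
wrist_force: [0.0, -0.7, 1.1]
opening: 0.992
```

Run:
```python
from h import *
o=telemetry.get_obs();print(o['time_s'],o['eef_pos'],o['orientation'])
p,W=shot('wrist','w2.png')
print('w',fit(p,W,'canister_mid',(.408,.313)))
```

```text
4.5 [0.40755289 0.31389861 0.13651484] [-6.66202257e-05  7.07369793e-01  7.06843610e-01 -2.89155726e-04]
w (array([0.4063, 0.3161]), 'iou 0.955', 4406)
```

View pics/w2.png

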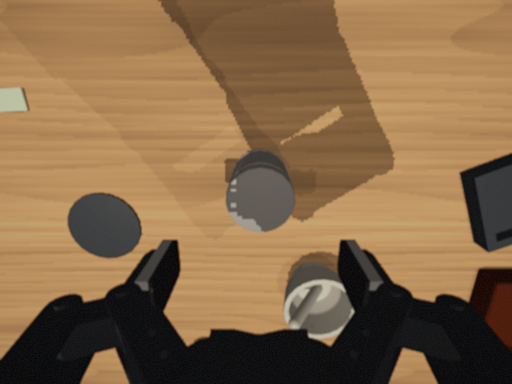

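>>> {"name": "send_rows", "arguments": {"increments": [[[0, 0, 0, 0, 0, -0.04, 0.085], [0, 0, 0, 0, 0, -0.08, 0.085], [0, 0, 0, 0, 0, -0.11, 0.085], [0, 0, 0, 0, 0, -0.118, 0.085], [0, 0, 0, 0, 0, -0.118, 0.07]]]}}

```text
time_s: 5.1
eef_pos: [0.4081, 0.3143, 0.0188]
orientation: [0.0, 0.707, 0.707, 0.001]
wrist_force: [0.3, 0.7, -0.3]
opening: 0.851
```

>>> {"name": "send_rows", "arguments": {"increments": [[[0, 0, 0, 0, 0, 0, 0.06], [0, 0, 0, 0, 0, 0, 0.05], [0, 0, 0, 0, 0, 0, 0.04], [0, 0, 0, 0, 0, 0, 0.03], [0, 0, 0, 0, 0, 0, 0.03]]], "newtons": 40}}

```text
time_s: 5.6
eef_pos: [0.4087, 0.3147, 0.02]
orientation: [0.0, 0.707, 0.707, 0.002]
wrist_force: [-2.3, 0.9, 8.3]
opening: 0.644
```

>>> {"name": "send_rows", "arguments": {"increments": [[[0, 0, 0, 0, 0, 0, 0.03], [0, 0, 0, 0, 0, 0, 0.03], [0, 0, 0, 0, 0, 0, 0.03]]]}}

```text
time_s: 5.9
eef_pos: [0.4087, 0.3147, 0.02]
orientation: [0.0, 0.707, 0.707, 0.002]
wrist_force: [-1.8, -0.5, 8.4]
opening: 0.643
```

>>> {"name": "send_rows", "arguments": {"increments": [[[0, 0, 0, 0, 0, 0.02, 0.03], [0, 0, 0, 0, 0, 0.05, 0.03], [0, 0, 0, 0.01, -0.03, 0.06, 0.03], [0, 0, 0, 0.02, -0.065, 0.06, 0.03], [0, 0, 0, 0.035, -0.1, 0.06, 0.03]]]}}

```text
time_s: 6.4
eef_pos: [0.443, 0.2131, 0.0795]
orientation: [0.001, 0.707, 0.707, 0.001]
wrist_force: [-0.2, -0.7, -3.3]
opening: 0.65
```

>>> {"name": "send_rows", "arguments": {"increments": [[[0, 0, 0, 0.012, -0.035, 0, 0.03], [0, 0, 0, 0.02, -0.06, -0.01, 0.03], [0, 0, 0, 0.0225, -0.07, -0.02, 0.03], [0, 0, 0, 0.0225, -0.072, -0.03, 0.03], [0, 0, 0, 0.0225, -0.072, -0.03, 0.03]]]}}

```text
time_s: 6.9
eef_pos: [0.4643, 0.1422, 0.0466]
orientation: [-0.001, 0.707, 0.707, -0.001]
wrist_force: [-0.4, 0.6, -1.6]
opening: 0.646
```

Run:
```python
from h import *
o=telemetry.get_obs();print(o['time_s'],o['eef_pos'],o['orientation'],o['opening'],o['wrist_force'])
p,W=shot('wrist','w3.png')
print('w',mark(p,W,'canister_mid'))
print(fit(p,W,'canister_mid',(.466,.143),z0=.035))
p,W=shot('top','t3.png')
print(fit(p,W,'canister_mid',(.466,.143),z0=.035),mark(p,W,'canister_mid'))
```

```text
6.9 [0.46425729 0.14218419 0.04655057] [-5.12834797e-04  7.07357625e-01  7.06855301e-01 -7.14624739e-04] 0.6457852031400354 [-0.35773622  0.64870843 -1.63629468]
w []
(array([0.4598, 0.1431]), 'iou 0.697', 15495)
None []
```

View pics/w3.png

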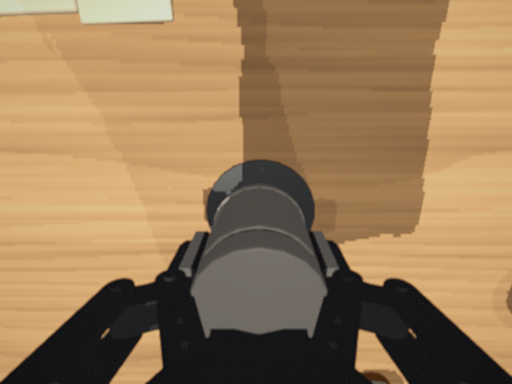

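>>> {"name": "send_rows", "arguments": {"increments": [[[0, 0, 0, 0.0025, 0, -0.01, 0.03], [0, 0, 0, 0.0025, 0, -0.018, 0.03], [0, 0, 0, 0.0025, 0, -0.021, 0.03], [0, 0, 0, 0.0025, 0, -0.022, 0.03], [0, 0, 0, 0.0025, 0, -0.022, 0.03]]]}}

```text
time_s: 7.7
eef_pos: [0.4675, 0.1418, 0.0252]
orientation: [-0.0, 0.707, 0.707, -0.0]
wrist_force: [0.1, 0.0, -3.3]
opening: 0.647
```

Run:
```python
from h import *
o=telemetry.get_obs();print(o['time_s'],o['eef_pos'],o['orientation'],o['opening'],o['wrist_force'])
p,W=shot('wrist','w4.png')
```

```text
7.7 [0.46745856 0.14176827 0.02523197] [-1.15494401e-04  7.07405443e-01  7.06807958e-01 -1.87708451e-04] 0.6466922827143117 [ 0.11516715  0.03661429 -3.27999015]
```

View pics/w4.png

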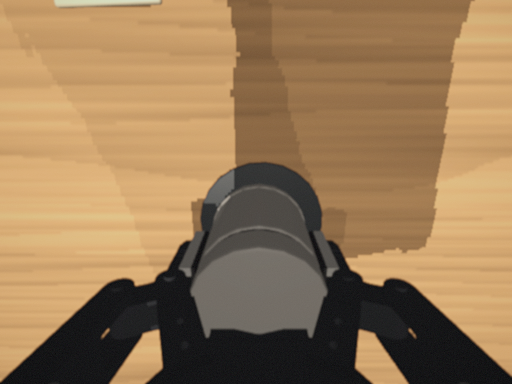

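Run:
```python
from h import *
import cv2
o=telemetry.get_obs();p,W=shot('wrist')
im=p['image'].astype(int)
print('bright col 261:',[(r,im[r,261].tolist()) for r in range(156,194)])
for v,z in((163,.004),(185,.0055)): print(v,ray(p,W,261,v,z))
```

```text
bright col 261: [(156, [144, 107, 70]), (157, [145, 110, 74]), (158, [144, 108, 71]), (159, [143, 107, 72]), (160, [135, 100, 66]), (161, [110, 80, 54]), (162, [72, 57, 46]), (163, [51, 51, 50]), (164, [51, 53, 54]), (165, [52, 53, 54]), (166, [53, 54, 54]), (167, [53, 51, 52]), (168, [52, 53, 52]), (169, [53, 54, 54]), (170, [51, 52, 54]), (171, [53, 55, 55]), (172, [51, 52, 53]), (173, [53, 54, 54]), (174, [54, 53, 54]), (175, [54, 54, 55]), (176, [54, 53, 52]), (177, [51, 51, 52]), (178, [54, 55, 53]), (179, [51, 51, 53]), (180, [53, 55, 55]), (181, [48, 51, 50]), (182, [55, 55, 55]), (183, [62, 61, 60]), (184, [70, 67, 65]), (185, [81, 77, 72]), (186, [91, 85, 81]), (187, [98, 93, 86]), (188, [92, 88, 82]), (189, [79, 77, 72]), (190, [78, 74, 70]), (191, [79, 77, 72]), (192, [77, 73, 69]), (193, [77, 74, 68])]
163 [0.42615145 0.14443834 0.004     ]
185 [0.4397644  0.14444516 0.0055    ]
```

>>> {"name": "send_rows", "arguments": {"increments": [[[0, 0, 0, -0.001, 0, -0.0005, 0.03], [0, 0, 0, -0.001, 0, -0.0015, 0.03], [0, 0, 0, -0.001, 0, -0.002, 0.03]]]}}

```text
time_s: 8.1
eef_pos: [0.4665, 0.1418, 0.024]
orientation: [0.0, 0.707, 0.707, 0.0]
wrist_force: [-7.8, -1.1, 15.2]
opening: 0.644
```

>>> {"name": "send_rows", "arguments": {"increments": [[[0, 0, 0, 0, 0, 0.0008, 0.03], [0, 0, 0, 0, 0, 0.0008, 0.057], [0, 0, 0, 0, 0, 0.0008, 0.065], [0, 0, 0, 0, 0, 0.0008, 0.075], [0, 0, 0, 0, 0, 0.0008, 0.085]]]}}

```text
time_s: 8.6
eef_pos: [0.4666, 0.1418, 0.0242]
orientation: [0.0, 0.707, 0.707, 0.0]
wrist_force: [-0.1, 0.4, 0.1]
opening: 0.993
```

>>> {"name": "send_rows", "arguments": {"increments": [[[0, 0, 0, 0, 0, 0, 0.085], [0, 0, 0, 0, 0, 0, 0.085], [0, 0, 0, 0, 0, 0.03, 0.085], [0, 0, 0, 0, 0, 0.07, 0.085], [0, 0, 0, 0, 0, 0.12, 0.085]]]}}

```text
time_s: 9.1
eef_pos: [0.4656, 0.1416, 0.1446]
orientation: [-0.001, 0.707, 0.707, -0.001]
wrist_force: [0.4, -0.1, -0.1]
opening: 0.992
```

>>> {"name": "send_rows", "arguments": {"increments": [[[0, 0, 0, -0.02, -0.02, 0.03, 0.085], [0, 0, 0, -0.06, -0.04, 0.06, 0.085], [0, 0, 0, -0.1, -0.06, 0.09, 0.085], [0, 0, 0, -0.1, -0.06, 0.1, 0.085], [0, 0, 0, -0.1, -0.06, 0.1, 0.085]]]}}

```text
time_s: 9.6
eef_pos: [0.3666, 0.0816, 0.2463]
orientation: [0.001, 0.708, 0.707, 0.002]
wrist_force: [-0.0, -0.5, -0.3]
opening: 1.001
```

Run:
```python
from h import *
o=telemetry.get_obs();print(o['time_s'],o['eef_pos'],o['orientation'],o['opening'],o['wrist_force'])
p,W=shot('wrist','w5.png')
print('w',fit(p,W,'canister_mid',(.466,.143),z0=.004),fit(p,W,'bowl',(.447,-.137)))
p,W=shot('top','t5.png')
print('t',fit(p,W,'canister_mid',(.466,.143),z0=.004))
p,W=shot('scene','s5.png')
print('s',fit(p,W,'canister_mid',(.466,.143),z0=.004))
```

```text
9.6 [0.36664226 0.08155988 0.24628912] [0.00148321 0.70760608 0.70660302 0.00190269] 1.000774805724784 [-0.01300659 -0.50350045 -0.28388681]
w (array([0.4641, 0.1426]), 'iou 0.954', 2168) (array([ 0.4463, -0.1338]), 'iou 0.949', 3897)
t (array([0.4664, 0.1413]), 'iou 0.950', 443)
s (array([0.4656, 0.1399]), 'iou 0.952', 622)
```

View pics/w5.png

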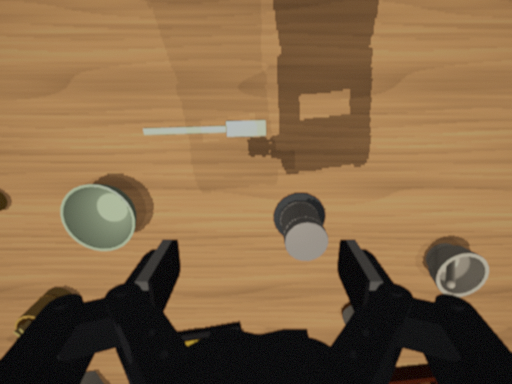

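>>> {"name": "send_rows", "arguments": {"increments": [[[0, 0, 0, 0.01, -0.045, 0, 0.085], [0, 0, 0, 0.02, -0.09, 0, 0.085], [0, 0, 0, 0.03, -0.135, 0, 0.085], [0, 0, 0, 0.04, -0.18, 0, 0.085], [0, 0, 0, 0.05, -0.225, 0, 0.085]]]}}

```text
time_s: 10.45
eef_pos: [0.4167, -0.1452, 0.2437]
orientation: [-0.0, 0.707, 0.707, -0.0]
wrist_force: [1.5, 0.4, 0.6]
opening: 0.995
```

>>> {"name": "send_rows", "arguments": {"increments": [[[0, 0, 0, 0.01, -0.045, -0.01, 0.085], [0, 0, 0, 0.02, -0.09, -0.03, 0.085], [0, 0, 0, 0.02, -0.135, -0.06, 0.085], [0, 0, 0, 0.02, -0.172, -0.09, 0.085], [0, 0, 0, 0.02, -0.172, -0.12, 0.085]]]}}

```text
time_s: 10.95
eef_pos: [0.436, -0.3186, 0.1218]
orientation: [-0.0, 0.708, 0.706, -0.0]
wrist_force: [0.3, -1.1, -0.6]
opening: 0.99
```

>>> {"name": "send_rows", "arguments": {"increments": [[[0, 0, 0, 0, 0, 0, 0.085], [0, 0, 0, 0, 0, 0, 0.085]]]}}

```text
time_s: 11.15
eef_pos: [0.4367, -0.3148, 0.1244]
orientation: [-0.001, 0.707, 0.707, -0.0]
wrist_force: [-0.1, 0.1, 0.5]
opening: 0.996
```

Run:
```python
from h import *
o=telemetry.get_obs();print(o['time_s'],o['eef_pos'],o['orientation'],o['qpos'])
p,W=shot('wrist','w6.png')
print('w',fit(p,W,'weight_mid',(.438,-.315)),mark(p,W,'weight_mid'))
```

```text
11.15 [ 0.43672134 -0.31479262  0.12439242] [-6.02809938e-04  7.07241001e-01  7.06972278e-01 -3.49500179e-05] [-6.92612949e-01  3.87990738e-01  1.66745001e+00  4.78124121e-05
  1.08735881e+00 -2.26305149e+00]
w (array([ 0.4373, -0.3124]), 'iou 0.945', 1447) []
```

View pics/w6.png

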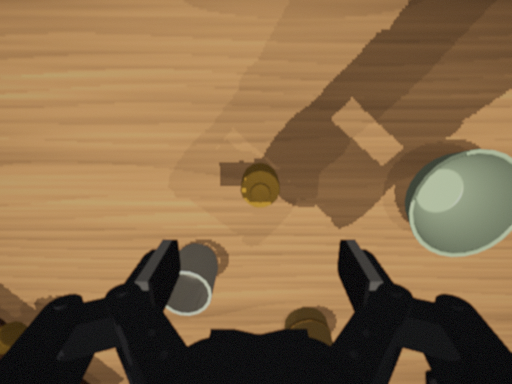

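>>> {"name": "send_rows", "arguments": {"increments": [[[0, 0, 0, 0.001, 0, -0.04, 0.085], [0, 0, 0, 0.001, 0, -0.08, 0.085], [0, 0, 0, 0.001, 0, -0.11, 0.075], [0, 0, 0, 0.001, 0, -0.12, 0.065], [0, 0, 0, 0.001, 0, -0.12, 0.055]]], "newtons": 40}}

```text
time_s: 11.8
eef_pos: [0.4378, -0.315, 0.0045]
orientation: [-0.0, 0.707, 0.707, -0.0]
wrist_force: [0.3, 0.5, 1.4]
opening: 0.645
```

>>> {"name": "send_rows", "arguments": {"increments": [[[0, 0, 0, 0, 0, 0, 0.045], [0, 0, 0, 0, 0, 0, 0.038], [0, 0, 0, 0, 0, 0, 0.03], [0, 0, 0, 0, 0, 0, 0.02], [0, 0, 0, 0, 0, 0, 0.02]]]}}

```text
time_s: 12.3
eef_pos: [0.4384, -0.3156, 0.0062]
orientation: [0.001, 0.707, 0.707, 0.0]
wrist_force: [-1.6, 4.1, 10.0]
opening: 0.408
```

>>> {"name": "send_rows", "arguments": {"increments": [[[0, 0, 0, 0, 0, 0, 0.02], [0, 0, 0, 0, 0, 0, 0.02]]]}}

```text
time_s: 12.5
eef_pos: [0.4384, -0.3156, 0.0063]
orientation: [0.001, 0.707, 0.707, 0.0]
wrist_force: [-1.4, 3.5, 11.1]
opening: 0.408
```

>>> {"name": "send_rows", "arguments": {"increments": [[[0, 0, 0, 0, 0, 0.02, 0.02], [0, 0, 0, 0, 0, 0.06, 0.02], [0, 0, 0, 0, 0, 0.1, 0.02], [0, 0, 0, 0, 0.03, 0.125, 0.02], [0, 0, 0, 0, 0.07, 0.135, 0.02]]]}}

```text
time_s: 13.0
eef_pos: [0.4382, -0.2458, 0.1428]
orientation: [0.003, 0.708, 0.706, 0.001]
wrist_force: [1.0, 1.4, -2.4]
opening: 0.402
```

>>> {"name": "send_rows", "arguments": {"increments": [[[0, 0, 0, 0.005, 0.045, 0, 0.02], [0, 0, 0, 0.01, 0.09, 0, 0.02], [0, 0, 0, 0.015, 0.135, 0, 0.02], [0, 0, 0, 0.02, 0.18, 0, 0.02], [0, 0, 0, 0.025, 0.22, 0, 0.02]]]}}

```text
time_s: 13.5
eef_pos: [0.4625, -0.0232, 0.1403]
orientation: [0.001, 0.707, 0.707, 0.001]
wrist_force: [1.1, 0.0, -1.1]
opening: 0.403
```

>>> {"name": "send_rows", "arguments": {"increments": [[[0, 0, 0, 0.002, 0.04, 0, 0.02], [0, 0, 0, 0.002, 0.08, 0, 0.02], [0, 0, 0, 0.002, 0.12, 0, 0.02], [0, 0, 0, 0.002, 0.14, 0, 0.02], [0, 0, 0, 0.002, 0.14, 0, 0.02]]]}}

```text
time_s: 14.0
eef_pos: [0.4644, 0.117, 0.1401]
orientation: [0.0, 0.706, 0.708, 0.001]
wrist_force: [0.5, 0.5, -2.8]
opening: 0.405
```

>>> {"name": "send_rows", "arguments": {"increments": [[[0, 0, 0, 0, 0, 0, 0.02], [0, 0, 0, 0, 0, 0, 0.02]]]}}

```text
time_s: 14.2
eef_pos: [0.4646, 0.1141, 0.1396]
orientation: [0.0, 0.708, 0.707, 0.0]
wrist_force: [-1.0, 0.3, -1.5]
opening: 0.409
```

Run:
```python
from h import *
o=telemetry.get_obs();print(o['time_s'],o['eef_pos'],o['orientation'],o['opening'],o['wrist_force'])
p,W=shot('wrist','w7.png')
```

```text
14.2 [0.46461211 0.1141083  0.13960906] [1.97045328e-04 7.07641537e-01 7.06571576e-01 1.52692679e-04] 0.40885118202967086 [-0.97691031  0.33121182 -1.46202798]
```

View pics/w7.png

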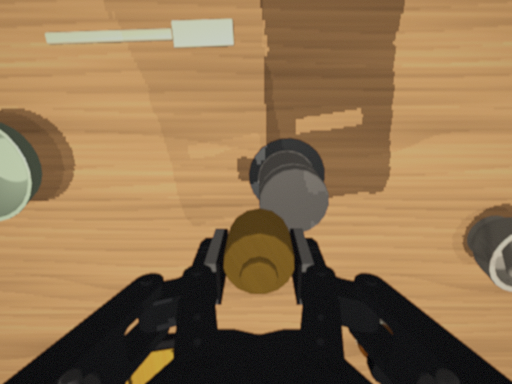

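>>> {"name": "send_rows", "arguments": {"increments": [[[0, 0, 0, 0.001, 0.015, 0, 0.02], [0, 0, 0, 0.001, 0.0275, 0, 0.02], [0, 0, 0, 0.001, 0.0275, -0.02, 0.02], [0, 0, 0, 0.001, 0.0275, -0.04, 0.02], [0, 0, 0, 0.001, 0.0275, -0.045, 0.02]]]}}

```text
time_s: 14.75
eef_pos: [0.4647, 0.142, 0.0926]
orientation: [-0.001, 0.707, 0.707, -0.001]
wrist_force: [-0.1, -0.8, -1.9]
opening: 0.407
```

>>> {"name": "send_rows", "arguments": {"increments": [[[0, 0, 0, 0, 0, 0, 0.02], [0, 0, 0, 0, 0, 0, 0.02]]]}}

```text
time_s: 14.95
eef_pos: [0.466, 0.1423, 0.0951]
orientation: [0.0, 0.707, 0.707, 0.0]
wrist_force: [0.2, -0.4, -1.7]
opening: 0.413
```

Run:
```python
from h import *
o=telemetry.get_obs();print(o['time_s'],o['eef_pos'],o['orientation'],o['opening'],o['wrist_force'])
p,W=shot('wrist','w8.png')
p,W=shot('scene','s8.png')
im=cv2.imread('pics/s8.png')[60:180,210:350];cv2.imwrite('pics/s8c.png',cv2.resize(im,None,fx=5,fy=5,interpolation=cv2.INTER_CUBIC))
```

```text
14.95 [0.4660034  0.14231567 0.09508384] [2.86049927e-04 7.07446931e-01 7.06766276e-01 4.35665419e-04] 0.4125689676375671 [ 0.21877726 -0.44969068 -1.65637134]
```

View pics/w8.png

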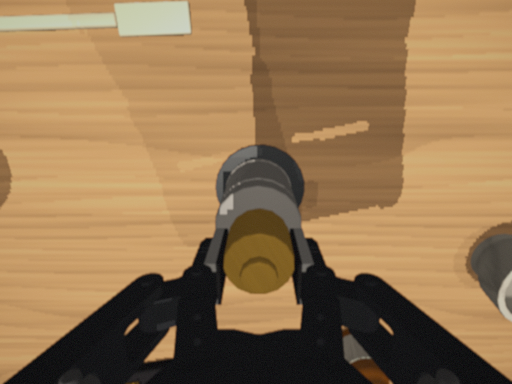

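View pics/s8c.png

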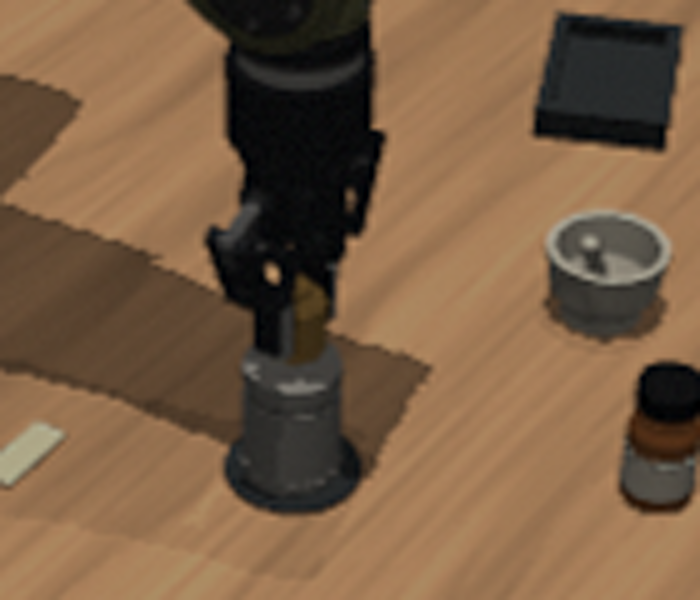

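>>> {"name": "send_rows", "arguments": {"increments": [[[0, 0, 0, 0, -0.0004, -0.005, 0.02], [0, 0, 0, 0, -0.0004, -0.008, 0.02], [0, 0, 0, 0, -0.0004, -0.009, 0.02], [0, 0, 0, 0, -0.0004, -0.009, 0.02]]]}}

```text
time_s: 15.45
eef_pos: [0.4656, 0.1419, 0.0853]
orientation: [0.0, 0.707, 0.707, 0.0]
wrist_force: [-0.4, -0.0, 0.4]
opening: 0.405
```

Run:
```python
from h import *
o=telemetry.get_obs();print(o['time_s'],o['eef_pos'],o['opening'],o['wrist_force'])
p,W=shot('wrist','w9.png')
im=cv2.imread('pics/w9.png')[130:310,180:340];cv2.imwrite('pics/w9c.png',cv2.resize(im,None,fx=3.3,fy=3.3,interpolation=cv2.INTER_CUBIC))
```

```text
15.45 [0.46562413 0.14189254 0.08532987] 0.4052969837483299 [-0.44512039 -0.04208571  0.36930628]
```

View pics/w9c.png

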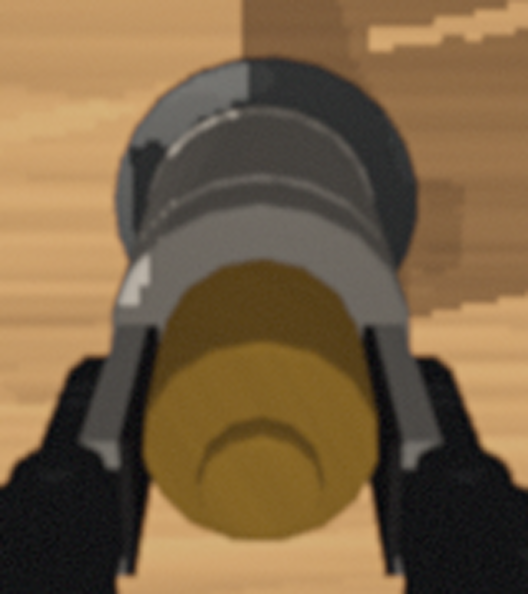

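Run:
```python
from h import *
p,W=shot('wrist')
for v,z in((191,.079),(209.4,.0795)): print(v,ray(p,W,260,v,z))
```

```text
191 [0.43684869 0.14385799 0.079     ]
209.4 [0.44805045 0.14385945 0.0795    ]
```

>>> {"name": "send_rows", "arguments": {"increments": [[[0, 0, 0, 0, 0, -0.0007, 0.02], [0, 0, 0, 0, 0, -0.0012, 0.02]]]}}

```text
time_s: 15.75
eef_pos: [0.4661, 0.142, 0.0853]
orientation: [0.001, 0.707, 0.707, 0.001]
wrist_force: [-6.0, -2.6, 20.9]
opening: 0.41
```

>>> {"name": "send_rows", "arguments": {"increments": [[[0, 0, 0, 0, 0, 0.002, 0.02], [0, 0, 0, -0.001, 0, 0.002, 0.02], [0, 0, 0, -0.001, 0, 0.002, 0.02], [0, 0, 0, -0.001, 0, 0.001, 0.02], [0, 0, 0, -0.001, 0, 0.0006, 0.02]]]}}

```text
time_s: 16.25
eef_pos: [0.4648, 0.142, 0.0853]
orientation: [0.0, 0.707, 0.707, 0.0]
wrist_force: [-5.7, -1.8, 14.8]
opening: 0.409
```

>>> {"name": "send_rows", "arguments": {"increments": [[[0, 0, 0, 0, 0, 0.0006, 0.02], [0, 0, 0, 0, 0, 0.0006, 0.037], [0, 0, 0, 0, 0, 0.0006, 0.045], [0, 0, 0, 0, 0, 0.0006, 0.055], [0, 0, 0, 0, 0, 0.0006, 0.065]]]}}

```text
time_s: 16.75
eef_pos: [0.4646, 0.1419, 0.0852]
orientation: [-0.0, 0.707, 0.707, 0.0]
wrist_force: [0.6, -0.0, 0.2]
opening: 0.757
```

>>> {"name": "send_rows", "arguments": {"increments": [[[0, 0, 0, 0, 0, 0, 0.075], [0, 0, 0, 0, 0, 0.01, 0.085], [0, 0, 0, 0, 0, 0.04, 0.085], [0, 0, 0, 0, 0, 0.08, 0.085], [0, 0, 0, 0, 0, 0.12, 0.085]]]}}

```text
time_s: 17.25
eef_pos: [0.4642, 0.1418, 0.2073]
orientation: [-0.0, 0.707, 0.707, -0.0]
wrist_force: [0.2, 0.0, 0.2]
opening: 0.991
```

>>> {"name": "send_rows", "arguments": {"increments": [[[0, 0, 0, -0.01, -0.04, 0.01, 0.085], [0, 0, 0, -0.01, -0.085, 0.02, 0.085], [0, 0, 0, -0.01, -0.13, 0.03, 0.085], [0, 0, 0, -0.01, -0.14, 0.04, 0.085], [0, 0, 0, -0.01, -0.14, 0.04, 0.085]]]}}

```text
time_s: 17.75
eef_pos: [0.4549, 0.0008, 0.247]
orientation: [0.001, 0.708, 0.706, 0.001]
wrist_force: [-0.4, 0.5, -0.2]
opening: 0.997
```

Run:
```python
from h import *
o=telemetry.get_obs();print(o['time_s'],o['eef_pos'],o['orientation'],o['opening'],o['wrist_force'])
p,W=shot('wrist','w10.png')
p,W=shot('top','t10.png')
print('t',fit(p,W,'canister_mid',(.466,.142),z0=.004),fit(p,W,'weight_mid',(.466,.142),z0=.079), mark(p,W,'roller'))
p,W=shot('scene','s10.png')
print('s',fit(p,W,'canister_mid',(.466,.142),z0=.004),fit(p,W,'weight_mid',(.466,.142),z0=.079))
im=cv2.imread('pics/s10.png')[60:200,210:350];cv2.imwrite('pics/s10c.png',cv2.resize(im,None,fx=4,fy=4,interpolation=cv2.INTER_CUBIC))
```

```text
17.75 [0.45493602 0.00081155 0.24698926] [0.00103791 0.708293   0.70591723 0.00090357] 0.9971785419986223 [-0.37255474  0.47408329 -0.183758  ]
t (array([0.4677, 0.1378]), 'iou 0.371', 167) (array([0.4639, 0.1411]), 'iou 0.886', 177) [(0.81, array([ 0.7493, -0.0126,  0.002 ]))]
s (array([0.4692, 0.1366]), 'iou 0.798', 511) (array([0.464 , 0.1397]), 'iou 0.901', 198)
```

View pics/s10c.png

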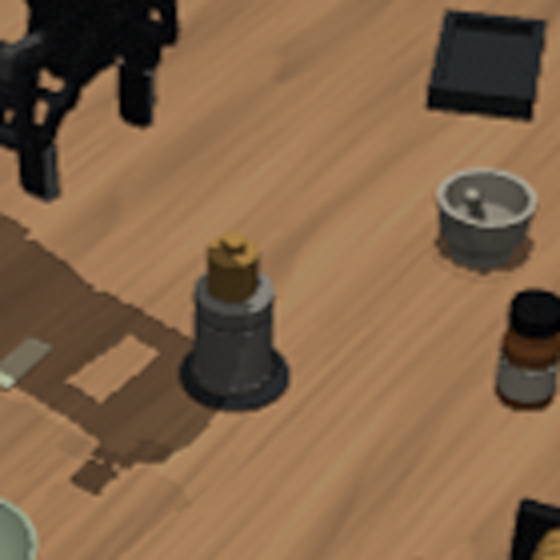

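View pics/w10.png

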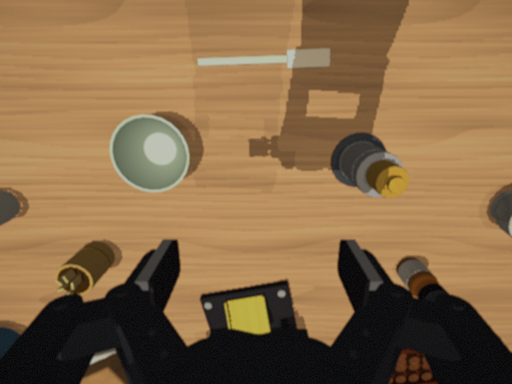

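View pics/t10.png

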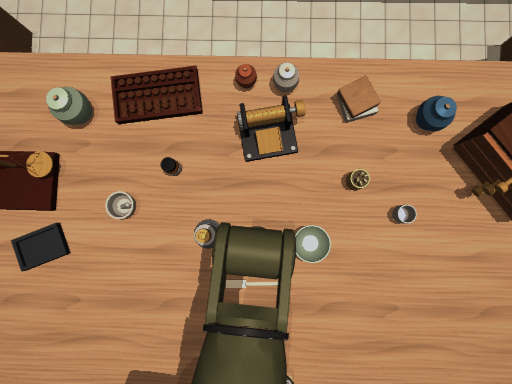

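>>> {"name": "send_rows", "arguments": {"increments": [[[0, 0, 0, 0.03, 0, 0.015, 0.085], [0, 0, 0, 0.065, -0.01, 0.03, 0.085], [0, 0, 0, 0.1, -0.01, 0.05, 0.085], [0, 0, 0, 0.135, -0.01, 0.05, 0.085], [0, 0, 0, 0.15, -0.01, 0.05, 0.085]]]}}

```text
time_s: 18.65
eef_pos: [0.6065, -0.0077, 0.2945]
orientation: [-0.0, 0.707, 0.707, -0.0]
wrist_force: [-0.4, -0.3, -0.8]
opening: 0.994
```

>>> {"name": "send_rows", "arguments": {"increments": [[[0, 0, 0, 0, 0, 0, 0.085], [0, 0, 0, 0, 0, 0, 0.085]]]}}

```text
time_s: 18.85
eef_pos: [0.6042, -0.0077, 0.2946]
orientation: [-0.0, 0.707, 0.707, -0.0]
wrist_force: [0.2, -0.2, 0.0]
opening: 0.997
```

Run:
```python
from h import *
o=telemetry.get_obs();print(o['time_s'],o['eef_pos'],o['orientation'],o['opening'],o['wrist_force'])
p,W=shot('wrist','w11.png')
print(mark(p,W,'roller'))
for d in spotter.mark_of(p,'roller')[:1]: print({k:v for k,v in d.items()})
np.savez('w11.npz',image=p['image'],W=W,vfov=p['vfov'],cx=p['cx'],cy=p['cy'])
p,W=shot('top','t11.png');np.savez('t11.npz',image=p['image'],W=W,vfov=p['vfov'],cx=p['cx'],cy=p['cy'])
p,W=shot('scene','s11.png');np.savez('s11.npz',image=p['image'],W=W,vfov=p['vfov'],cx=p['cx'],cy=p['cy'])
a=cv2.imread('pics/w11.png')[100:300,130:380];cv2.imwrite('pics/w11c.png',cv2.resize(a,None,fx=3,fy=3,interpolation=cv2.INTER_CUBIC))
a=cv2.imread('pics/t0.png') if 0 else cv2.imread('pics/top0.png')[85:175,225:325];cv2.imwrite('pics/t11c.png',cv2.resize(a,None,fx=6,fy=6,interpolation=cv2.INTER_CUBIC))
a=cv2.imread('pics/scene0.png')[170:270,280:380];cv2.imwrite('pics/s11c.png',cv2.resize(a,None,fx=6,fy=6,interpolation=cv2.INTER_CUBIC))
```

```text
18.85 [ 0.60419408 -0.00773699  0.29464215] [-4.29231641e-04  7.07219152e-01  7.06994162e-01 -3.77150411e-04] 0.9972848404415169 [ 0.19961764 -0.15409812  0.02006664]
[(0.78, array([ 0.7494, -0.0102,  0.0019]))]
{'position': [-0.0032, 0.0771, 0.4855], 'p': 0.78}
```

View pics/w11c.png

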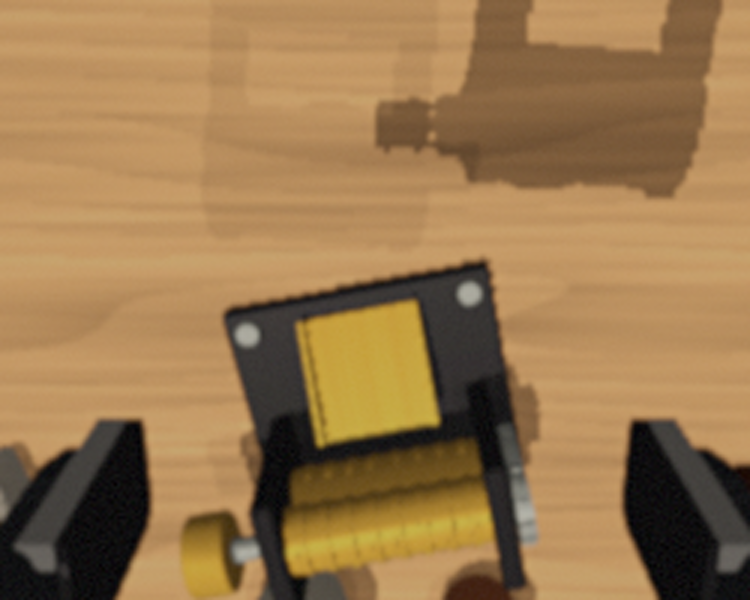

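View pics/t11c.png

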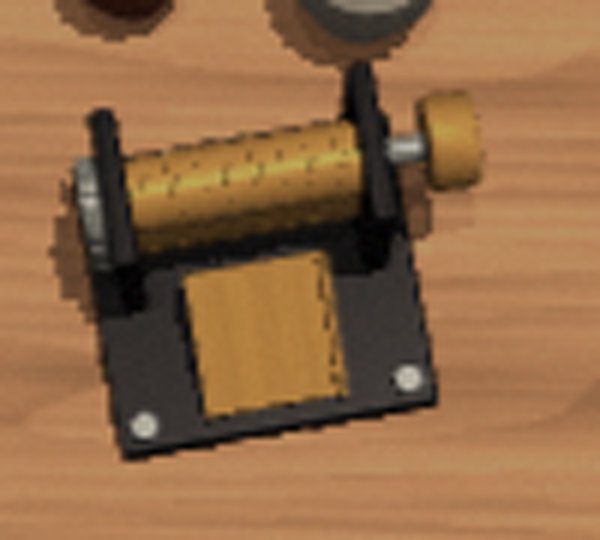

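View pics/s11c.png

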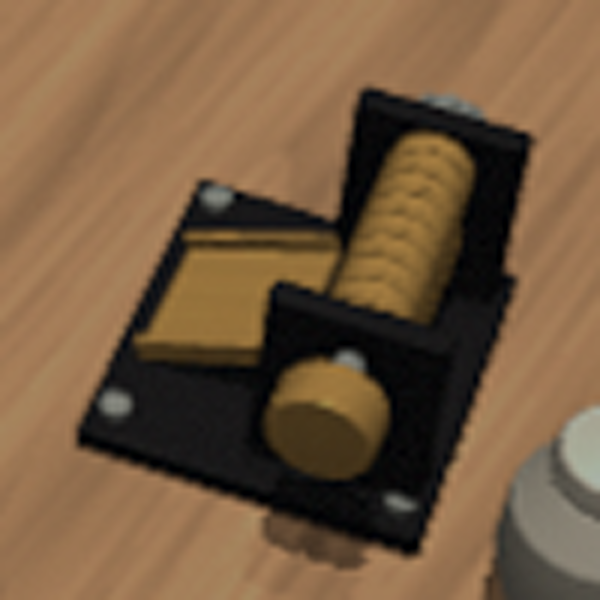

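Run:
```python
from h import *
def L(f):
    d=np.load(f); return dict(image=d['image'],vfov=float(d['vfov']),cx=float(d['cx']),cy=float(d['cy'])),d['W']
def edge(p,W,cols,r0,r1,down):
    g=p['image'].astype(float).sum(2);pts=[]
    for c in cols:
        seq=g[r0:r1,c] if down else g[r0:r1,c][::-1]
        # first crossing to dark from wood
        hi=np.median(seq[:6]); 
        lo=90
        th=(hi+lo)/2
        for i in range(1,len(seq)):
            if seq[i]<th:
                s=i-1+(seq[i-1]-th)/(seq[i-1]-seq[i]); break
        else: continue
        v=r0+s if down else r1-1-s
        pts.append(ray(p,W,c,v,0)[:2])
    return np.array(pts)
def rep(n,P):
    k=np.polyfit(P[:,1],P[:,0],1); 
    r=P[:,0]-np.polyval(k,P[:,1]); P=P[np.abs(r)<.002];k=np.polyfit(P[:,1],P[:,0],1)
    print(n,len(P),'yaw deg',np.degrees(np.arctan(-k[0])),'x at y=0',k[1],'rms',np.std(P[:,0]-np.polyval(k,P[:,1])),'yrange',P[:,1].min(),P[:,1].max())
    return k
p,W=L('w11.npz'); k=rep('w',edge(p,W,range(208,291),170,215,True))
# side edges: rows
g=p['image'].astype(float).sum(2)
for r in range(206,226,4):
    row=g[r,190:330]; d=np.where(row<200)[0]; print(r,190+d.min(),190+d.max(), ray(p,W,190+d.min()-.5,r,.014)[:2],ray(p,W,190+d.max()+.5,r,.014)[:2])
import workcell
q=shot('top'); p,W=q; k=rep('t',edge(p,W,range(247,296),140,175,False))
g=p['image'].astype(float).sum(2)
for r in range(143,153,3):
    row=g[r,230:310]; d=np.where(row<200)[0]; print(r,230+d.min(),230+d.max(), ray(p,W,230+d.min()-.5,r,.014)[:2],ray(p,W,230+d.max()+.5,r,.014)[:2])
cv2.imwrite('pics/t12.png',p['image'][:,:,::-1])
```

```text
w 83 yaw deg 11.370506328630743 x at y=0 0.6791403504360589 rms 0.00037037912426796164 yrange -0.09253661380023799 0.045533615777620905
206 205 294 [ 0.69921883 -0.09601741] [0.69932307 0.05249854]
210 206 295 [ 0.70639015 -0.0948079 ] [0.70649342 0.05444497]
214 207 296 [ 0.71363303 -0.09358633] [0.71373531 0.05641082]
218 209 296 [ 0.72094967 -0.09067717] [0.72104868 0.05672173]
222 210 297 [ 0.72833891 -0.08942246] [0.7284369  0.05871886]
t 7 yaw deg 8.907677428262746 x at y=0 0.6369482207941121 rms 0.0012679560104233987 yrange -0.029938466424603277 0.02855816822565789
143 231 307 [0.71783873 0.08721603] [ 0.72242117 -0.12639842]
146 230 307 [0.70933862 0.08973903] [ 0.71399507 -0.12651467]
149 230 306 [0.7009091  0.08948243] [ 0.70552013 -0.12386573]
152 230 306 [0.6924905  0.08922616] [ 0.69711564 -0.12398348]
```

View pics/t12.png

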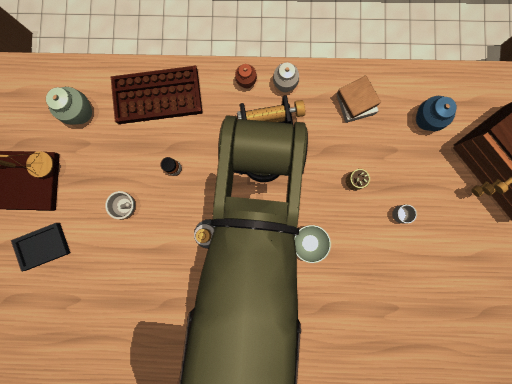

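Run:
```python
from h import *
d=np.load('t11.npz');W=d['W'];p=dict(image=cv2.imread('pics/top0.png')[:,:,::-1],vfov=float(d['vfov']),cx=float(d['cx']),cy=float(d['cy']))
d=np.load('s11.npz');W2=d['W'];p2=dict(image=cv2.imread('pics/scene0.png')[:,:,::-1],vfov=float(d['vfov']),cx=float(d['cx']),cy=float(d['cy']))
d=np.load('w11.npz');W3=d['W'];p3=dict(image=d['image'],vfov=float(d['vfov']),cx=float(d['cx']),cy=float(d['cy']))
# fit base box: model silhouette vs dark mask edges -> optimise corners by gradient: rasterise base top + front face, compare with darkness in front half
def model(p,W,x,y,th):
    c,s=np.cos(th),np.sin(th);S=4
    P=[(-.07,-.075),(-.07,.075),(-.025,.075),(-.025,-.075)]
    pts=np.float32([proj(p,W,[x+c*a-s*b,y+s*a+c*b,z]) for a,b in P for z in(0,.014)])
    h=cv2.convexHull(pts)[:,0];m=np.zeros((384*S,512*S),np.uint8);cv2.fillConvexPoly(m,np.int32(np.round((h+.5)*S-.5)),1)
    return cv2.resize(m.astype(np.float32),(512,384),interpolation=cv2.INTER_AREA)
def band(p,W,x,y,th):
    c,s=np.cos(th),np.sin(th)
    P=[(-.1,-.1),(-.1,.1),(-.03,.1),(-.03,-.1)]
    pts=np.float32([proj(p,W,[x+c*a-s*b,y+s*a+c*b,0.007]) for a,b in P])
    m=np.zeros((384,512),np.uint8);cv2.fillConvexPoly(m,np.int32(pts),1);return m>0
for n,(p,W) in dict(top=(p,W),scene=(p2,W2),wrist=(p3,W3)).items():
    v0=np.array([.7485,-.011,.198]);B=band(p,W,*v0)
    g=p['image'].astype(float).sum(2)
    wood=np.median(g[B & (model(p,W,*v0)==0)]); dk=np.median(g[B&(model(p,W,*v0)==1)])
    hsv=cv2.cvtColor(np.ascontiguousarray(p['image']),cv2.COLOR_RGB2HSV)
    t=np.clip((wood-g)/(wood-dk),0,1)
    inner=cv2.erode((model(p,W,*v0)==1).astype(np.uint8),np.ones((5,5)))>0
    t[inner]=1
    f=lambda v:(np.abs(model(p,W,*v)-t)[B]).sum()
    best=min((minimize(f,v0+dv,method='Nelder-Mead',options=dict(initial_simplex=[v0+dv,v0+dv+[.005,0,0],v0+dv+[0,.005,0],v0+dv+[0,0,.03]],xatol=1e-4,fatol=.05)) for dv in ([0,0,0],[.003,.003,.02],[-.003,-.003,-.02])),key=lambda r:r.fun)
    x,y,th=best.x;print(n,np.round(best.x,4),'deg',np.degrees(th).round(2),'res',best.fun.round(1),'cup',np.round([x-.125*np.cos(th),y-.125*np.sin(th)],4))
```

```text
top [ 0.7519 -0.0126  0.2009] deg 11.51 res 87.0 cup [ 0.6294 -0.0375]
scene [ 0.7517 -0.0142  0.1962] deg 11.24 res 57.3 cup [ 0.6291 -0.0385]
wrist [ 0.7521 -0.0114  0.1929] deg 11.05 res 126.4 cup [ 0.6294 -0.0353]
```

>>> {"name": "send_rows", "arguments": {"increments": [[[0, 0, 0, 0.003, -0.04, 0, 0.085], [0, 0, 0, 0.006, -0.085, 0, 0.085], [0, 0, 0, 0.01, -0.13, -0.02, 0.085], [0, 0, 0, 0.014, -0.17, -0.04, 0.085], [0, 0, 0, 0.0175, -0.21, -0.06, 0.085]]]}}

```text
time_s: 19.65
eef_pos: [0.6218, -0.2198, 0.2349]
orientation: [0.0, 0.707, 0.707, 0.0]
wrist_force: [0.9, 0.2, 0.2]
opening: 0.995
```

>>> {"name": "send_rows", "arguments": {"increments": [[[0, 0, 0, 0, -0.03, -0.03, 0.085], [0, 0, 0, 0, -0.04, -0.065, 0.085], [0, 0, 0, 0, -0.04, -0.075, 0.085], [0, 0, 0, 0, -0.04, -0.075, 0.085]]]}}

```text
time_s: 20.05
eef_pos: [0.6216, -0.2574, 0.1593]
orientation: [-0.001, 0.707, 0.707, -0.0]
wrist_force: [0.3, 0.1, 0.8]
opening: 0.994
```

Run:
```python
from h import *
o=telemetry.get_obs();print(o['time_s'],o['eef_pos'],o['orientation'],o['qpos'])
p,W=shot('wrist','w13.png')
print('w',fit(p,W,'holder_mid',(.6217,-.2588)))
```

```text
20.05 [ 0.62160855 -0.25742548  0.15929426] [-1.20376248e-03  7.07394142e-01  7.06818203e-01 -3.28079820e-04] [-4.47118055e-01  6.35799910e-01  1.20413063e+00  1.87645442e-04
  1.30415089e+00 -2.01714955e+00]
w (array([ 0.6202, -0.2571]), 'iou 0.973', 2986)
```

View pics/w13.png

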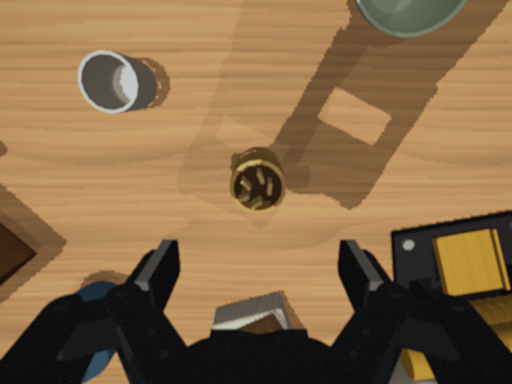

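>>> {"name": "send_rows", "arguments": {"increments": [[[0, 0, 0, -0.0005, -0.0013, -0.045, 0.085], [0, 0, 0, -0.0005, -0.0013, -0.09, 0.085], [0, 0, 0, -0.0005, -0.0013, -0.125, 0.085], [0, 0, 0, -0.0005, -0.0013, -0.137, 0.08], [0, 0, 0, -0.0005, -0.0013, -0.137, 0.07]]], "newtons": 35}}

```text
time_s: 20.65
eef_pos: [0.6219, -0.2589, 0.0237]
orientation: [-0.0, 0.707, 0.707, -0.0]
wrist_force: [-0.8, -0.3, -0.6]
opening: 0.821
```

>>> {"name": "send_rows", "arguments": {"increments": [[[0, 0, 0, 0, 0, 0, 0.06], [0, 0, 0, 0, 0, 0, 0.052], [0, 0, 0, 0, 0, 0, 0.045], [0, 0, 0, 0, 0, 0, 0.03], [0, 0, 0, 0, 0, 0, 0.03]]]}}

```text
time_s: 21.15
eef_pos: [0.6228, -0.2597, 0.0263]
orientation: [0.002, 0.707, 0.707, 0.001]
wrist_force: [-0.9, 1.6, 8.6]
opening: 0.6
```

>>> {"name": "send_rows", "arguments": {"increments": [[[0, 0, 0, 0, 0, 0, 0.03], [0, 0, 0, 0, 0, 0, 0.03]]]}}

```text
time_s: 21.35
eef_pos: [0.6228, -0.2597, 0.0263]
orientation: [0.002, 0.707, 0.707, 0.001]
wrist_force: [-0.8, 2.9, 8.9]
opening: 0.602
```

>>> {"name": "send_rows", "arguments": {"increments": [[[0, 0, 0, 0, 0, 0.02, 0.03], [0, 0, 0, 0, 0, 0.06, 0.03], [0, 0, 0, -0.015, 0.02, 0.09, 0.03], [0, 0, 0, -0.035, 0.05, 0.1, 0.03], [0, 0, 0, -0.06, 0.085, 0.1, 0.03]]]}}

```text
time_s: 21.85
eef_pos: [0.562, -0.1743, 0.1267]
orientation: [0.003, 0.708, 0.707, 0.001]
wrist_force: [1.4, 0.3, -2.2]
opening: 0.602
```

>>> {"name": "send_rows", "arguments": {"increments": [[[0, 0, 0, -0.025, 0.04, 0, 0.03], [0, 0, 0, -0.05, 0.08, 0, 0.03], [0, 0, 0, -0.075, 0.12, 0, 0.03], [0, 0, 0, -0.095, 0.155, 0, 0.03], [0, 0, 0, -0.105, 0.177, 0, 0.03]]]}}

```text
time_s: 22.35
eef_pos: [0.4554, 0.0045, 0.1246]
orientation: [0.001, 0.707, 0.707, 0.001]
wrist_force: [0.7, -0.1, -1.1]
opening: 0.602
```

>>> {"name": "send_rows", "arguments": {"increments": [[[0, 0, 0, 0, 0, -0.02, 0.03], [0, 0, 0, 0, 0, -0.05, 0.03], [0, 0, 0, 0, 0, -0.08, 0.03], [0, 0, 0, 0, 0, -0.08, 0.03], [0, 0, 0, 0, 0, -0.08, 0.03]]]}}

```text
time_s: 22.85
eef_pos: [0.4571, 0.0026, 0.0446]
orientation: [0.0, 0.707, 0.707, 0.0]
wrist_force: [0.5, -0.5, -0.2]
opening: 0.599
```

Run:
```python
from h import *
o=telemetry.get_obs();print(o['time_s'],o['eef_pos'],o['orientation'],o['opening'],o['wrist_force'])
p,W=shot('wrist','w14.png')
```

```text
22.85 [0.45711275 0.00255946 0.04456041] [3.76344481e-04 7.07394210e-01 7.06819061e-01 3.24302374e-04] 0.5994099686052945 [ 0.53685447 -0.54461926 -0.23185313]
```

View pics/w14.png

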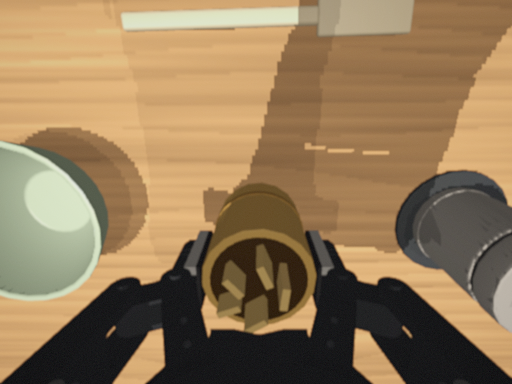

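>>> {"name": "send_rows", "arguments": {"increments": [[[0, 0, 0, 0, 0.0005, -0.01, 0.03], [0, 0, 0, 0, 0.0005, -0.016, 0.03], [0, 0, 0, 0, 0.0005, -0.018, 0.03], [0, 0, 0, 0, 0.0005, -0.0185, 0.03], [0, 0, 0, 0, 0.0005, -0.019, 0.03]]]}}

```text
time_s: 23.4
eef_pos: [0.4569, 0.0031, 0.0261]
orientation: [0.0, 0.707, 0.707, 0.0]
wrist_force: [-18.9, 1.2, 45.0]
opening: 0.598
```

>>> {"name": "send_rows", "arguments": {"increments": [[[0, 0, 0, 0, 0, 0.001, 0.03], [0, 0, 0, 0, 0, 0.0012, 0.03]]]}}

```text
time_s: 23.6
eef_pos: [0.4567, 0.0031, 0.0263]
orientation: [0.0, 0.707, 0.707, 0.0]
wrist_force: [-5.8, 1.1, 11.7]
opening: 0.598
```

>>> {"name": "send_rows", "arguments": {"increments": [[[0, 0, 0, 0, 0, 0.0005, 0.03], [0, 0, 0, 0, 0, 0.0005, 0.052], [0, 0, 0, 0, 0, 0.0005, 0.06], [0, 0, 0, 0, 0, 0.0005, 0.07], [0, 0, 0, 0, 0, 0.0005, 0.085]]]}}

```text
time_s: 24.1
eef_pos: [0.4566, 0.0031, 0.0259]
orientation: [-0.0, 0.707, 0.707, -0.0]
wrist_force: [-0.0, -0.8, 0.3]
opening: 0.962
```

>>> {"name": "send_rows", "arguments": {"increments": [[[0, 0, 0, 0, 0, 0, 0.085], [0, 0, 0, 0, 0, 0.03, 0.085], [0, 0, 0, 0, 0, 0.07, 0.085], [0, 0, 0, 0, 0, 0.11, 0.085], [0, 0, 0, 0, 0, 0.15, 0.085]]]}}

```text
time_s: 24.6
eef_pos: [0.4562, 0.0031, 0.1776]
orientation: [-0.0, 0.707, 0.707, -0.0]
wrist_force: [-0.4, -0.3, -0.4]
opening: 0.992
```

>>> {"name": "send_rows", "arguments": {"increments": [[[0, 0, 0, 0, -0.03, 0.03, 0.085], [0, 0, 0, 0, -0.075, 0.05, 0.085], [0, 0, 0, 0, -0.12, 0.05, 0.085], [0, 0, 0, 0.01, -0.165, 0.05, 0.085], [0, 0, 0, 0.02, -0.21, 0.05, 0.085]]]}}

```text
time_s: 25.1
eef_pos: [0.4764, -0.2088, 0.2263]
orientation: [0.0, 0.707, 0.707, 0.0]
wrist_force: [1.3, 0.2, 0.3]
opening: 0.995
```

>>> {"name": "send_rows", "arguments": {"increments": [[[0, 0, 0, 0.01, -0.045, 0, 0.085], [0, 0, 0, 0.02, -0.085, 0, 0.085], [0, 0, 0, 0.03, -0.12, -0.02, 0.085], [0, 0, 0, 0.04, -0.15, -0.05, 0.085], [0, 0, 0, 0.055, -0.178, -0.08, 0.085]]]}}

```text
time_s: 25.6
eef_pos: [0.5315, -0.3866, 0.1449]
orientation: [0.0, 0.708, 0.707, -0.0]
wrist_force: [1.0, -0.3, 0.6]
opening: 0.997
```

>>> {"name": "send_rows", "arguments": {"increments": [[[0, 0, 0, 0, 0, 0, 0.085], [0, 0, 0, 0, 0, 0, 0.085]]]}}

```text
time_s: 25.8
eef_pos: [0.5313, -0.3848, 0.145]
orientation: [-0.001, 0.708, 0.707, -0.0]
wrist_force: [1.0, 0.7, 0.1]
opening: 0.997
```

Run:
```python
from h import *
o=telemetry.get_obs();print(o['time_s'],o['eef_pos'],o['orientation'],o['qpos'])
p,W=shot('wrist','w15.png')
print('w',fit(p,W,'cup_mid',(.5317,-.3843)))
p,W=shot('top','t15.png')
print('t',fit(p,W,'holder_mid',(.457,.003)),mark(p,W,'holder_mid'))
p,W=shot('scene','s15.png')
print('s',fit(p,W,'holder_mid',(.457,.003)),mark(p,W,'holder_mid'))
```

```text
25.8 [ 0.53125549 -0.38483521  0.14498371] [-9.48826590e-04  7.07575475e-01  7.06637138e-01 -4.33877520e-05] [-6.82769957e-01  6.10661985e-01  1.27857681e+00  1.15067408e-04
  1.25425035e+00 -2.25227520e+00]
w (array([ 0.5306, -0.3824]), 'iou 0.968', 2722)
t (array([0.4563, 0.0024]), 'iou 0.941', 319) [(0.83, array([0.4559, 0.007 , 0.0442]))]
s (array([0.4541, 0.0005]), 'iou 0.895', 510) [(0.76, array([0.4521, 0.002 , 0.0394]))]
```

View pics/w15.png

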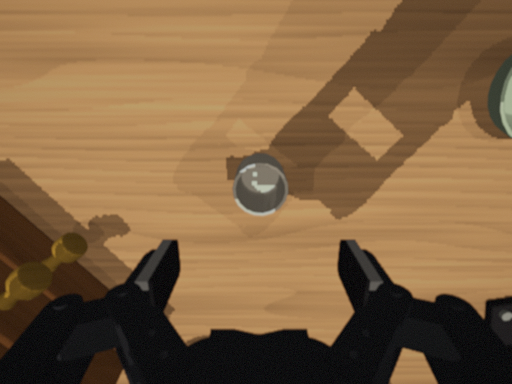

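View pics/s15.png

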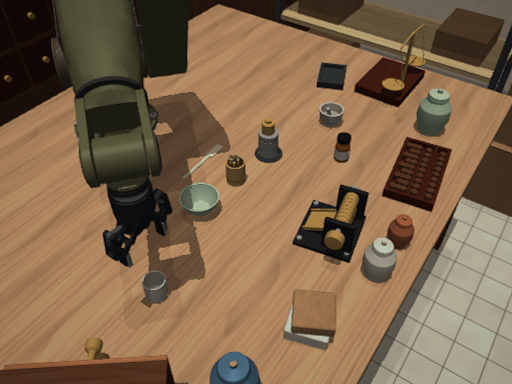

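>>> {"name": "send_rows", "arguments": {"increments": [[[0, 0, 0, 0, 0, -0.045, 0.085], [0, 0, 0, 0, 0, -0.09, 0.085], [0, 0, 0, 0, 0, -0.125, 0.085], [0, 0, 0, 0, 0, -0.135, 0.08], [0, 0, 0, 0, 0, -0.135, 0.07]]], "newtons": 30}}

```text
time_s: 26.7
eef_pos: [0.5313, -0.3846, 0.0104]
orientation: [-0.001, 0.707, 0.707, -0.0]
wrist_force: [0.1, -0.5, -0.5]
opening: 0.82
```

>>> {"name": "send_rows", "arguments": {"increments": [[[0, 0, 0, 0, 0, 0, 0.06], [0, 0, 0, 0, 0, 0, 0.052], [0, 0, 0, 0, 0, 0, 0.045], [0, 0, 0, 0, 0, 0, 0.03], [0, 0, 0, 0, 0, 0, 0.03]]]}}

```text
time_s: 27.2
eef_pos: [0.5325, -0.3855, 0.0135]
orientation: [0.002, 0.707, 0.707, 0.0]
wrist_force: [-1.4, 0.5, 8.1]
opening: 0.576
```

>>> {"name": "send_rows", "arguments": {"increments": [[[0, 0, 0, 0, 0, 0, 0.03], [0, 0, 0, 0, 0, 0, 0.03]]]}}

```text
time_s: 27.4
eef_pos: [0.5325, -0.3855, 0.0135]
orientation: [0.002, 0.707, 0.707, 0.0]
wrist_force: [-0.8, 2.3, 7.2]
opening: 0.579
```

>>> {"name": "send_rows", "arguments": {"increments": [[[0, 0, 0, 0, 0, 0.02, 0.03], [0, 0, 0, 0, 0, 0.06, 0.03], [0, 0, 0, 0.01, 0.03, 0.09, 0.03], [0, 0, 0, 0.02, 0.07, 0.1, 0.03], [0, 0, 0, 0.03, 0.11, 0.1, 0.03]]]}}

```text
time_s: 27.9
eef_pos: [0.5626, -0.2744, 0.1146]
orientation: [0.003, 0.708, 0.706, 0.001]
wrist_force: [0.5, 0.5, -2.3]
opening: 0.577
```

>>> {"name": "send_rows", "arguments": {"increments": [[[0, 0, 0, 0.01, 0.04, 0, 0.03], [0, 0, 0, 0.02, 0.085, 0, 0.03], [0, 0, 0, 0.03, 0.13, 0, 0.03], [0, 0, 0, 0.04, 0.175, 0, 0.03], [0, 0, 0, 0.05, 0.215, 0, 0.03]]]}}

```text
time_s: 28.4
eef_pos: [0.612, -0.0578, 0.1124]
orientation: [0.001, 0.707, 0.707, 0.001]
wrist_force: [1.4, -1.1, -1.6]
opening: 0.578
```

>>> {"name": "send_rows", "arguments": {"increments": [[[0, 0, 0, 0.018, 0.022, 0, 0.03], [0, 0, 0, 0.018, 0.022, -0.01, 0.03], [0, 0, 0, 0.018, 0.022, -0.04, 0.03], [0, 0, 0, 0.018, 0.022, -0.07, 0.03], [0, 0, 0, 0.018, 0.022, -0.07, 0.03]]]}}

```text
time_s: 28.9
eef_pos: [0.6274, -0.0382, 0.0377]
orientation: [-0.002, 0.708, 0.707, -0.002]
wrist_force: [-1.8, -0.1, -1.0]
opening: 0.573
```

>>> {"name": "send_rows", "arguments": {"increments": [[[0, 0, 0, 0, 0, 0, 0.03], [0, 0, 0, 0, 0, 0, 0.03]]]}}

```text
time_s: 29.1
eef_pos: [0.6305, -0.0383, 0.0432]
orientation: [0.001, 0.708, 0.707, 0.001]
wrist_force: [-0.1, -0.8, -1.5]
opening: 0.579
```

Run:
```python
from h import *
o=telemetry.get_obs();print(o['time_s'],o['eef_pos'],o['orientation'],o['opening'],o['wrist_force'])
p,W=shot('wrist','w16.png')
```

```text
29.1 [ 0.6304621  -0.03832509  0.04315203] [0.0011723  0.70751202 0.70669977 0.00089357] 0.5785468817719306 [-0.11145988 -0.79354893 -1.54066295]
```

View pics/w16.png

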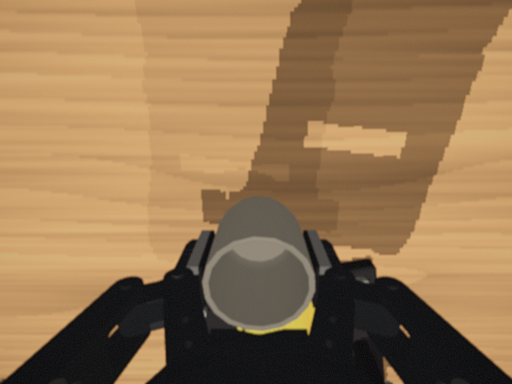

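>>> {"name": "send_rows", "arguments": {"increments": [[[0, 0, 0, -0.001, 0.0008, -0.015, 0.03], [0, 0, 0, -0.001, 0.0008, -0.025, 0.03], [0, 0, 0, -0.001, 0.0008, -0.028, 0.03], [0, 0, 0, -0.001, 0.0008, -0.028, 0.03]]]}}

```text
time_s: 29.55
eef_pos: [0.6283, -0.037, 0.0133]
orientation: [-0.0, 0.707, 0.707, -0.0]
wrist_force: [-7.8, 1.2, 12.4]
opening: 0.577
```

Run:
```python
from h import *
o=telemetry.get_obs();print(o['time_s'],o['eef_pos'],o['orientation'],o['opening'],o['wrist_force'])
```

```text
29.55 [ 0.628333   -0.03700746  0.0133048 ] [-3.07043218e-04  7.07315647e-01  7.06897729e-01 -2.84122171e-04] 0.5774766818409149 [-7.75653661  1.20552293 12.44028628]
```

>>> {"name": "send_rows", "arguments": {"increments": [[[0, 0, 0, 0, 0, 0.002, 0.03], [0, 0, 0, 0.0018, -0.0005, 0.002, 0.03], [0, 0, 0, 0.0018, -0.0005, 0.002, 0.03], [0, 0, 0, 0.0018, -0.0005, 0.0008, 0.03], [0, 0, 0, 0.0018, -0.0005, 0.0003, 0.03]]]}}

```text
time_s: 30.05
eef_pos: [0.6304, -0.0376, 0.0133]
orientation: [0.0, 0.707, 0.707, -0.0]
wrist_force: [-3.4, 0.9, 7.3]
opening: 0.577
```

>>> {"name": "send_rows", "arguments": {"increments": [[[0, 0, 0, 0, 0, 0.0003, 0.03], [0, 0, 0, 0, 0, 0.0003, 0.051], [0, 0, 0, 0, 0, 0.0003, 0.06], [0, 0, 0, 0, 0, 0.0003, 0.07], [0, 0, 0, 0, 0, 0.0003, 0.085]]]}}

```text
time_s: 30.55
eef_pos: [0.6303, -0.0376, 0.0135]
orientation: [-0.0, 0.707, 0.707, -0.0]
wrist_force: [0.1, 0.1, -0.9]
opening: 0.963
```

>>> {"name": "send_rows", "arguments": {"increments": [[[0, 0, 0, 0, 0, 0, 0.085], [0, 0, 0, 0, 0, 0.03, 0.085], [0, 0, 0, 0, 0, 0.07, 0.085], [0, 0, 0, 0, 0, 0.11, 0.085], [0, 0, 0, 0, 0, 0.15, 0.085]]]}}

```text
time_s: 31.05
eef_pos: [0.6301, -0.0376, 0.1652]
orientation: [0.0, 0.707, 0.707, 0.0]
wrist_force: [-0.1, -0.5, -0.4]
opening: 0.99
```

>>> {"name": "send_rows", "arguments": {"increments": [[[0, 0, 0, -0.02, 0, 0.03, 0.085], [0, 0, 0, -0.03, 0, 0.07, 0.085], [0, 0, 0, -0.04, 0.01, 0.11, 0.085], [0, 0, 0, -0.04, 0.01, 0.12, 0.085], [0, 0, 0, -0.04, 0.01, 0.12, 0.085]]]}}

```text
time_s: 31.55
eef_pos: [0.5907, -0.0275, 0.2853]
orientation: [0.001, 0.707, 0.707, 0.001]
wrist_force: [-0.2, 0.3, -0.8]
opening: 0.996
```

Run:
```python
from h import *
o=telemetry.get_obs();print(o['time_s'],o['eef_pos'],o['orientation'],o['opening'],o['wrist_force'])
p,W=shot('wrist','w17.png');np.savez('w17.npz',image=p['image'],W=W,vfov=p['vfov'],cx=p['cx'],cy=p['cy'])
print('w',fit(p,W,'cup_mid',(.629,-.037)))
p,W=shot('scene','s17.png')
print('s',fit(p,W,'cup_mid',(.629,-.037)),fit(p,W,'holder_mid',(.457,.003)))
```

```text
31.55 [ 0.59071961 -0.0275298   0.28532517] [0.00137099 0.70727502 0.70693637 0.00106671] 0.9958781916309348 [-0.24723613  0.2679259  -0.83066059]
w (array([ 0.6287, -0.0357]), 'iou 0.914', 1074)
s (array([ 0.6293, -0.0403]), 'iou 0.949', 522) (array([0.4553, 0.0015]), 'iou 0.940', 579)
```

View pics/w17.png

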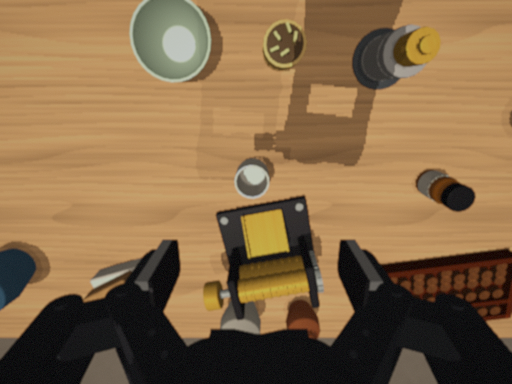

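>>> {"name": "send_rows", "arguments": {"increments": [[[0, 0, 0, -0.03, 0.02, 0.02, 0.085], [0, 0, 0, -0.06, 0.05, 0.04, 0.085], [0, 0, 0, -0.09, 0.08, 0.05, 0.085], [0, 0, 0, -0.12, 0.11, 0.05, 0.085], [0, 0, 0, -0.15, 0.14, 0.05, 0.085]]]}}

```text
time_s: 32.3
eef_pos: [0.4391, 0.1132, 0.3328]
orientation: [-0.0, 0.708, 0.707, -0.0]
wrist_force: [1.1, 1.8, 0.3]
opening: 0.992
```

>>> {"name": "send_rows", "arguments": {"increments": [[[0, 0, 0, -0.03, 0.04, 0, 0.085], [0, 0, 0, -0.06, 0.07, 0, 0.085], [0, 0, 0, -0.09, 0.11, 0, 0.085], [0, 0, 0, -0.12, 0.15, 0, 0.085], [0, 0, 0, -0.15, 0.19, 0, 0.085]]]}}

```text
time_s: 32.8
eef_pos: [0.2888, 0.3036, 0.3329]
orientation: [-0.0, 0.708, 0.707, -0.0]
wrist_force: [1.4, -0.5, -0.6]
opening: 0.997
```

>>> {"name": "send_rows", "arguments": {"increments": [[[0, 0, 0, 0, 0.04, 0, 0.085], [0, 0, 0, 0, 0.08, 0, 0.085], [0, 0, 0, 0, 0.11, 0, 0.085], [0, 0, 0, 0, 0.11, 0, 0.085]]]}}

```text
time_s: 33.2
eef_pos: [0.2899, 0.4148, 0.3315]
orientation: [0.0, 0.707, 0.708, -0.002]
wrist_force: [-0.5, -0.4, -0.8]
opening: 1.0
```

Run:
```python
from h import *
o=telemetry.get_obs();print(o['time_s'],o['eef_pos'])
XY=dict(cup_mid=(.629,-.038),holder_mid=(.457,.003),bowl=(.449,-.137),mortar=(.538,.375),bottle=(.644,.242))
for c in('top','scene'):
    p,W=shot(c,c+'18.png')
    for n in XY: print(c,n,fit(p,W,n,XY[n]))
    print(c,fit(p,W,'weight_mid',(.465,.141),z0=.079),mark(p,W,'weight_mid'),mark(p,W,'canister_mid'))
    print([mark(p,W,'cup_mid'),mark(p,W,'roller'),mark(p,W,'holder_mid')])
```

```text
33.2 [0.289853   0.41475459 0.33154431]
top cup_mid None
top holder_mid None
top bowl (array([ 0.4474, -0.137 ]), 'iou 0.948', 1100)
top mortar (array([0.5376, 0.3792]), 'iou 0.838', 589)
top bottle (array([0.645 , 0.2416]), 'iou 0.892', 298)
top (array([0.465 , 0.1405]), 'iou 0.826', 161) [(0.53, array([0.4671, 0.1394, 0.1035]))] [(0.79, array([0.4677, 0.1445, 0.0433]))]
[[(0.57, array([ 0.6241, -0.0356,  0.0271]))], [(0.63, array([ 0.7528, -0.0141,  0.002 ]))], [(0.87, array([0.4585, 0.0042, 0.0439]))]]
scene cup_mid (array([ 0.6285, -0.039 ]), 'iou 0.940', 520)
scene holder_mid (array([0.4548, 0.0023]), 'iou 0.931', 580)
scene bowl (array([ 0.4484, -0.1376]), 'iou 0.906', 988)
scene mortar (array([0.538 , 0.3762]), 'iou 0.900', 504)
scene bottle (array([0.6464, 0.2432]), 'iou 0.807', 379)
scene (array([0.4644, 0.1401]), 'iou 0.857', 188) [(0.59, array([0.4638, 0.1426, 0.0974]))] [(0.84, array([0.4646, 0.1388, 0.04  ]))]
[[(0.85, array([ 0.6276, -0.0385,  0.024 ]))], [(0.94, array([ 0.7473, -0.0125, -0.0014])), (0.62, array([ 0.5362,  0.3763, -0.007 ]))], [(0.79, array([ 4.479e-01, -4.000e-04,  3.900e-02]))]]
```

View pics/top18.png

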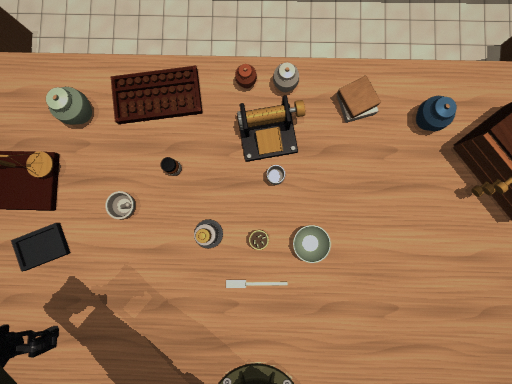

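View pics/scene18.png

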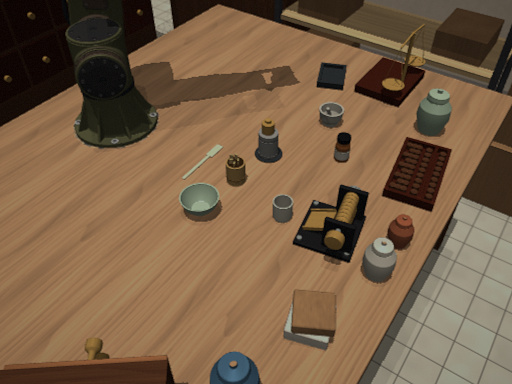

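Run:
```python
from h import *
p,W=shot('top')
for n,xy in dict(cup_mid=(.629,-.038),holder_mid=(.457,.003)).items():
    print(n,fit(p,W,n,xy),[ (d['p'],np.array(d['pixels']).sum()) for d in spotter.silhouettes(p,n)])
im=p['image'][130:260,180:340,::-1];cv2.imwrite('pics/t19.png',cv2.resize(im,None,fx=4.5,fy=4.5,interpolation=cv2.INTER_CUBIC))
```

```text
cup_mid (array([ 0.63  , -0.0381]), 'iou 0.921', 288) [(0.86, np.int64(288))]
holder_mid (array([0.4553, 0.004 ]), 'iou 0.944', 326) [(0.65, np.int64(326)), (0.37, np.int64(1144))]
```

View pics/t19.png

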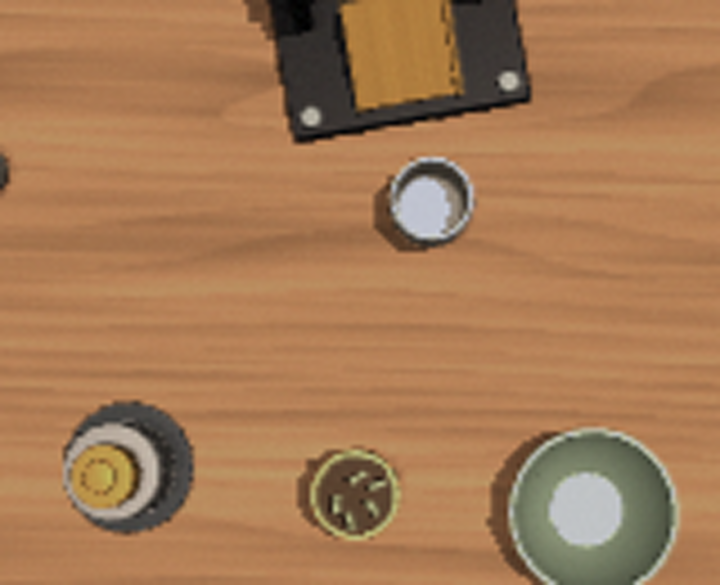

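Run:
```python
from h import *
p,W=shot('top')
im=cv2.resize(p['image'][200:270,180:290,::-1],None,fx=7,fy=7,interpolation=cv2.INTER_CUBIC)
def circ(x,y,z,r,col):
    P=np.array([proj(p,W,[x+r*np.cos(t),y+r*np.sin(t),z]) for t in np.linspace(0,2*np.pi,60)])
    P=((P-[180,200]+.5)*7-.5);cv2.polylines(im,[np.int32(P.round())],True,col,1)
circ(.4672,.1424,.004,.04,(0,0,255))
circ(.4664,.1413,.079,.028,(0,255,0))
circ(.4645,.1408,.111,.018,(255,0,0))
circ(.4570,.0028,.064,.026,(0,255,255))
cv2.imwrite('pics/t20.png',im)
```

```text
(no output)
```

View pics/t20.png

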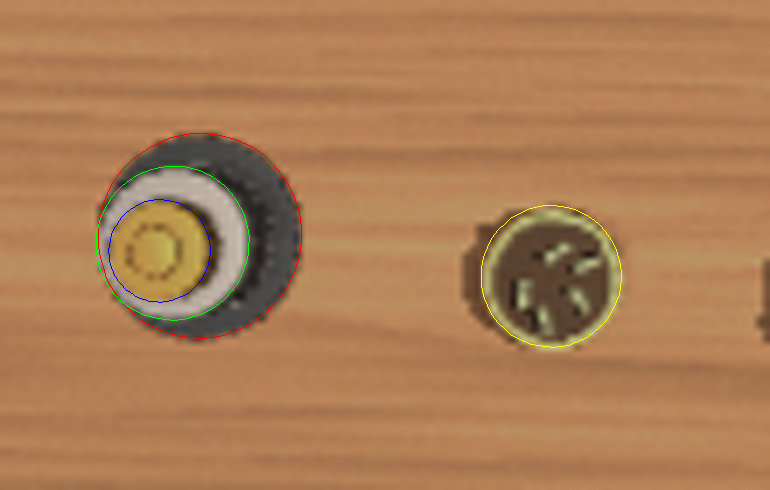

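```bash
python3 -c "
from h import *
print(finish_job())"
```

```text
the job is handed in; nothing more can be done
None
```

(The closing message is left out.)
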